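# Hold the hub collar on the ornament spinner's shaft flat

## Task

Turn the brake knob on the ornament spinner clockwise until it clicks over into its free position, then pinch the upright shaft and turn it until its flat faces the front of the box, the same way as the collar's set screw points. Then take the loose collar round the shaft, raise it straight up until its screw is at the middle of the flat's height, level and still pointing to the front, and finish while holding it there, off its rest, so that I can tighten the screw. Leave the other things on the table where they are.

Things in the scene. Friction and masses are not known exactly. Their poses are not given: they have to be found in the camera images.
- stand: drive box of the ornament spinner, fixed: grey, 110 mm (its x) by 250 mm (its y), 60 mm high. Origin at the centre of its underside, z up, front at -x (roughly towards the robot). On its top at x = 0 stand the shaft (y = -65 mm) and the brake knob (y = +65 mm). Round the shaft a 34 mm wide boss rises to 76 mm above the table; the collar rests on it
- brake (a joint): turn of the brake knob in rad, growing clockwise from above: about 0.1 = locked (the start), 1.1 to 1.3 = free, stops at 0 and 1.3. A spring detent resists with about 0.1 N m (0.16 N m on the way back) until about 0.65 rad; past 0.7 rad it snaps on to about 1.1 by itself and stays. While locked, a friction brake drags on the shaft with some 0.7 N m
- brake_grip (a point): point on the knob's axis, 92 mm above the table, 12 mm below the top of its grip bar. The bar is 42 mm long, 14 mm wide and stands 24 mm clear above a 44 mm disc; at 0 it lies along the box's x axis, and turns with the knob. This point's x axis lies along the bar
- shaft (a joint): turn of the shaft in rad, growing counterclockwise seen from above; 0 = its flat faces the box's front (-x of the box). It starts 0.6 to 1.9 rad counterclockwise. When the brake is free it turns with slight friction (about 0.03 N m) and stays where it is left
- flat (a point): middle of the flat on the shaft, 109 mm above the table, 5 mm from the shaft's axis; its -x axis points out of the flat. The shaft's head is steel, 19 mm diameter, from 95 to 123 mm above the table (its top), with one flat along all that height: 14.5 mm from the flat to the round side opposite, 19 mm elsewhere. Below it is a round neck, 10 mm diameter
- collar_mid (a point): centre of the loose collar (half-way up its bore), 83 mm above the table at the start, 40 mm below the shaft's top. Aluminium ring, 14 mm high, bore 24 mm, 42 mm across, with two parallel side faces 44 mm apart (24 mm long) at its +y and -y, to grip. Its set screw sticks out at -x to 29 mm, pointing to the box's front within 0.15 rad. It sits loosely round the neck; 60 g
- screw_tip (a point): inner point of the collar's set screw (4 mm wide and high), 7.2 mm from the bore's axis on the collar's -x side, half-way up. It sticks into the bore, so that the collar can rise over the shaft's head only where the flat is on the screw's side
- paint_bottle: upright screw-capped bottle of gold paint, 52 mm across, 130 mm tall, 180 to 215 mm from the box's middle beyond its shaft end (-y of the box); origin at the centre of its underside
- candle: upright red candle, 38 mm across, 106 mm tall, some 200 mm from the box's middle beyond its knob end (+y of the box); origin at the centre of its underside
- walnut_a: gold-painted walnut, 35 mm across, 36 mm tall, standing in front of the box (-x of the box); origin at its underside
- walnut_b: gold-painted walnut, 35 mm across, 36 mm tall, standing in front of the box (-x of the box); origin at its underside
- hex_driver: small screwdriver, 140 mm long, 17 mm thick black handle, lying behind the box (+x of the box); origin under its middle
- platter: wooden disc, 160 mm across, 14 mm thick, lying flat at the robot's right; origin at the centre of its underside
- scissors: scissors with blue handles, 190 mm long, lying flat at the robot's left; origin near the rivet, on the table
There are look-alikes about, which are no part of the job. Of the things like the part that bears collar_mid, leave any that is purple; of the rest the smaller one is meant.

How it is judged:
On the way, in this order (a step that is already met when the one before it is completed fails the run):
1. the brake knob has clicked over into its free notch (past 1.0 rad) (value of joint brake above 1 rad), for 0.2 s.
2. the shaft's flat faces the front of the box within 0.26 rad, the brake free (value of joint shaft between -0.26 and 0.26 rad and value of joint brake above 1 rad), for 0.2 s.
At the end, for the whole second after the job is handed in: Robot holding the collar (over 4 N), at rest, its middle 102 to 116 mm above the table, level within 0.15 rad, screw to the box's front within 0.26 rad, its tip within 6 mm sideways of the flat's middle; flat to the front within 0.26 rad; brake knob past 1.0 rad (all of step 2 and z of collar_mid in the frame of stand between 0.102 and 0.116 m and x of screw_tip in the frame of stand between -0.012 and -0.003 m and angle between the x axis of collar_mid and the x axis of stand, either way round below 0.26 rad and angle between collar_mid's own z axis and vertical below 0.15 rad and horizontal distance between screw_tip and flat below 0.006 m and contact force between the fingers and collar above 4 N and linear speed of collar below 0.02 m/s); the arm keeps its last pose, push and grip.
It fails at once if one of the other things on the table is pushed more than 30 mm from its place (distance of any of paint_bottle, candle, walnut_a, walnut_b, hex_driver, platter, scissors from where it was at the start of the episode above 0.03 m).
It also fails if it takes over 54 s, if anything falls off the work surface, if the arm or the gripper's body presses on something with over 40 N, if the wrist force passes 120 N, or if a joint passes its speed limit or range.

## Robot

A 7-joint arm with a two-finger parallel gripper is mounted at the origin on the work surface. World frame = base frame: x ahead of the robot, y to its left, z up, the work surface at z = 0. Lengths are in m, angles in rad, forces in N, time in s.
With the tool pointing down it reaches from about 0.425 to 0.8 m from the base axis. Payload 8.3 kg.
Tool frame: the origin (TCP) lies midway between the tips of the shut fingers; the grasp point (between the pads) lies 19 mm behind it (env.grasp_offset is the y of the grasp point in the tool frame, in m); y points along the fingers, x is the direction in which the jaws open and shut, and the axes are right-handed (so a half turn about y gives the same grasp; the last joint's range is limited). The gripper opens to 85 mm and grips with 20 to 120 N. Pads are 22 mm wide; open, the fingers measure 114 mm over their backs; the gripper's body (76 mm by 85 mm) begins 54 mm behind the grasp point. The pads swing forward as they close: fully open they stand 13 mm farther back than shut.
Start: joints at [-1.297, 0.383, 0.016, 1.37, -0.006, 1.388, -0.046], TCP at [0.206, 0.59, 0.207] pointing down, gripper open.
Joint ranges: [-2.95, 2.95], [-0.25, 2.06], [-1.52, 1.56], [0.18, 2.33], [-1.44, 4.58], [0.02, 2.06], [-3.01, 3.01]. Speed limits (rad/s): [2.39, 2.39, 3.01, 3.01, 3.14, 3.14, 3.14].

## Interface

Orientations are given as a unit quaternion [w, x, y, z].
In Python, from workcell import env gives the robot as it stands. The module is installed in compiled form; this text tells all that it offers.
- The arm moves only by the tool apply_moves, never from a script. Its argument "steps" is a list of rows, each a list of 3 entries, a list of its own where there are three numbers: the shift along the tool's x, y, z in m, then the turn about the tool's y in rad, then the closure, from -1 (fully open) to 1 (shut). A call has 1 to 12 rows; each row shifts and turns the commanded pose from where the row before left it, along the tool's axes as they then stand; what a row does not reach is not made up. A row lasts 1/12 s, in which the tool goes at most 41.7 mm and 7.16 degrees, less where a joint would pass 70% of its speed; a pose out of reach is approached as far as the arm can. A call is refused whole if a number of a shift passes 0.0417 or a number of a turn 0.125, either way. A call with a gripper value outside its range is refused whole. The fingers move at their own pace and stop on an object; "force" is the grip in N (left out, the last holds). Time passes only in rows, so rows that do not move let the fingers close. It gives the time, the measured TCP pose, the force and the opening at its end, in the units of the state.
- env.get_obs(): the state, without advancing time (a new reading comes with each control period).
- env.get_image(name): name is "scene" or "top"; returns the picture (420x560x3 uint8, red, green, blue); there is no depth.
- env.camera_params(name): a dict with "mtx" (3x3 intrinsics, pixels), "cam_to_world" (4x4, takes a point from camera to world coordinates). Camera axes: x right, y down, z forward; pixel columns grow to the right and rows downward; lengths in m; the calibration is good to about 2 mm. A picture is of the moment at which its call begins. camera_params takes no time and is no camera call.
- env.job_done(): hands the job in, once; it reports no verdict.
The state is a dict: "time_s": time; "joint_pos": joint angles; "qd": joint speeds; "effort": joint torques, N m; "tcp_pos": TCP position; "tcp_rot": TCP orientation; "contact_force": force on the tool from outside, world axes, zero at the start; "ft_torque": the same for the moment, N m; "finger_gap": finger opening in m.
Only numpy, scipy, OpenCV 4.12 (cv2) and the standard library are available. Lean on these libraries where they do the work, as an engineer would, in place of code of your own. Each camera call takes 0.05 s, during which the arm holds its last target.

## Working session

There is one attempt and no reset: what is moved stays moved. The work goes in short steps, Python scripts to look and compute and a tool call to move; the robot and the scene stay as the last step left them, time stands still between calls to the robot, and variables do not carry over. Pictures are saved under pics/ and viewed, and the job is handed in when it is done.

Besides the shell and the picture viewer there is one more tool, called after "Request:" as name(argument=value, ...), one argument or row to a line, values as JSON. apply_moves: Moves the arm, as the interface text tells. Its arguments: {"type":"object","properties":{"steps":{"type":"array","items":{"type":"array"}},"force":{"type":"number"}},"required":["steps"]}

```bash
mkdir -p pics; python3 - <<'E'
from workcell import env
import cv2
o=env.get_obs()
for k,v in o.items(): print(k,v)
print(env.grasp_offset)
for n in("scene","top"):
    cv2.imwrite(f"pics/{n}0.png",env.get_image(n)[:,:,::-1])
    p=env.camera_params(n);print(n,p["mtx"],p["cam_to_world"])
E
```

```text
time_s 0.0
joint_pos [-1.29688361  0.38423194  0.01637409  1.37116411 -0.00629571  1.38819445
 -0.04651906]
qd [ 3.43461063e-04  3.79687116e-04 -3.91075874e-04 -3.70628403e-04
 -1.17447930e-03 -6.37603474e-06 -1.73343293e-03]
effort [-9.44356507e-04 -6.27581263e+01  8.43691975e-01 -3.71824658e+01
  1.65127753e-02  1.42588990e-02 -4.57047051e-06]
tcp_pos [0.20633671 0.58937298 0.20607828]
tcp_rot [-0.57631291  0.57713261  0.40858002 -0.40968738]
contact_force [-0.02806891 -0.10915457 -0.01137644]
ft_torque [-0.04457975 -0.04418154  0.01307299]
finger_gap 0.08538819535731927
-0.0187
scene [[539.34427638   0.         273.09318883]
 [  0.         539.34427638 217.70697346]
 [  0.           0.           1.        ]] [[-0.86267171  0.4108013  -0.29502509  1.05414722]
 [ 0.50568549  0.71088226 -0.48880323  0.73634844]
 [ 0.0089271  -0.57086663 -0.82099427  1.40870406]
 [ 0.          0.          0.          1.        ]]
top [[445.07071754   0.         276.77526153]
 [  0.         445.07071754 210.83616778]
 [  0.           0.           1.        ]] [[-2.26385113e-02 -9.95570511e-01  9.12516094e-02  4.16951367e-01]
 [-9.99738130e-01  2.28490078e-02  1.26261235e-03 -3.04337101e-02]
 [-3.34202836e-03 -9.11991297e-02 -9.95827068e-01  1.46415811e+00]
 [ 0.00000000e+00  0.00000000e+00  0.00000000e+00  1.00000000e+00]]
```

View pics/scene0.png

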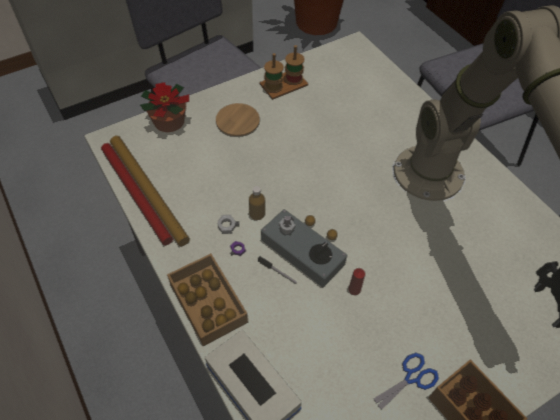

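View pics/top0.png

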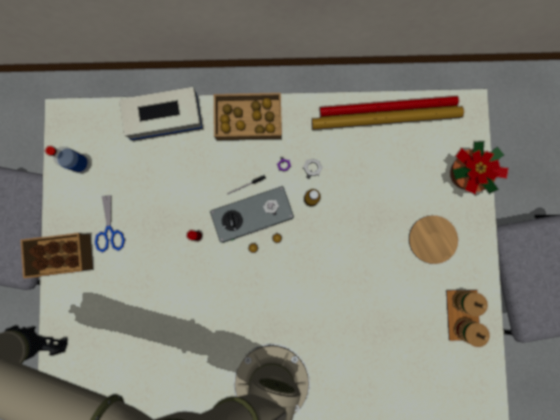

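```bash
python3 - <<'E'
import cv2
t=cv2.imread("pics/top0.png"); s=cv2.imread("pics/scene0.png")
cv2.imwrite("pics/top0c.png",cv2.resize(t[145:265,180:335],None,fx=5,fy=5,interpolation=cv2.INTER_CUBIC))
cv2.imwrite("pics/scene0c.png",cv2.resize(s[185:300,210:370],None,fx=5,fy=5,interpolation=cv2.INTER_CUBIC))
E
```

```text
(no output)
```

View pics/top0c.png

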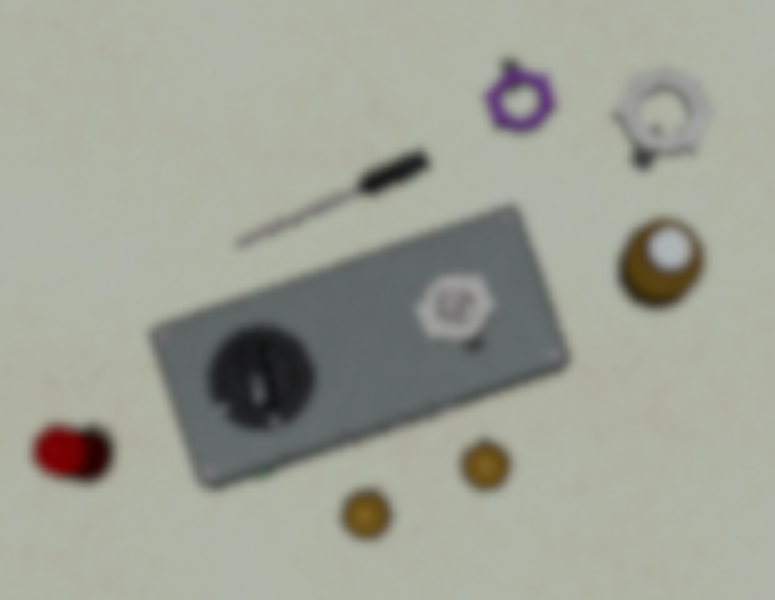

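View pics/scene0c.png

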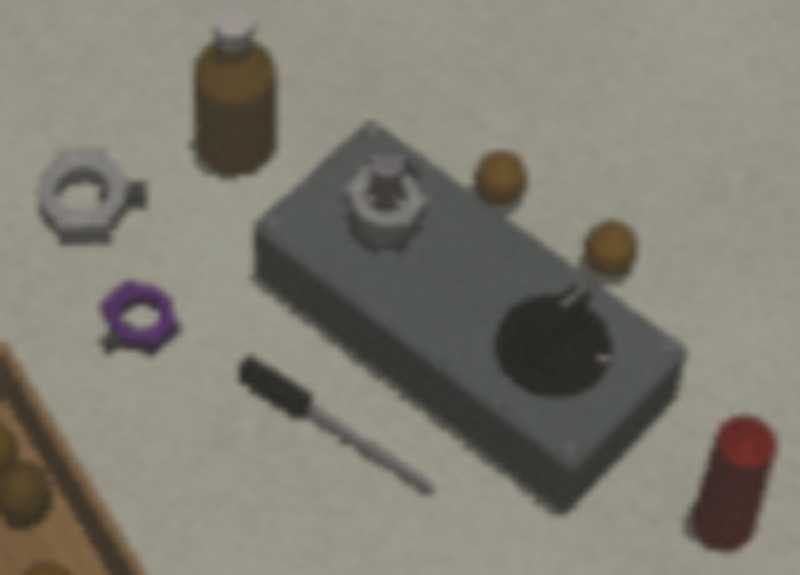

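```bash
cat > h.py <<'E'
import numpy as np, cv2
from workcell import env
def P(n):
    p=env.camera_params(n); return np.array(p["mtx"]),np.array(p["cam_to_world"])
def ray(n,uv):
    K,T=P(n); d=T[:3,:3]@np.linalg.solve(K,[uv[0],uv[1],1.]); return T[:3,3],d
def plane(n,uv,z):
    o,d=ray(n,uv); return o+d*(z-o[2])/d[2]
def proj(n,X):
    K,T=P(n); c=T[:3,:3].T@(np.asarray(X)-T[:3,3]); q=K@c; return q[:2]/q[2]
def tri(a,b):
    (o1,d1),(o2,d2)=ray("top",a),ray("scene",b)
    s=np.linalg.lstsq(np.c_[d1,-d2],o2-o1,rcond=None)[0]
    p,q=o1+d1*s[0],o2+d2*s[1]; return (p+q)/2,np.linalg.norm(p-q)
E
python3 - <<'E'
from h import *
t=cv2.imread("pics/top0.png"); 
h=cv2.cvtColor(t,cv2.COLOR_BGR2HSV)
for p in [(220,200),(250,225),(215,243-20)]: print(t[p[1],p[0]],h[p[1],p[0]])
print(t[150,250])
c=lambda u,v:(180+u/5-.4,145+v/5-.4)
for nm,uv,z in [("scr",(165,330),.06),("scr",(510,212),.06),("scr",(560,352),.06),("scr",(210,472),.06),("shafttop",(457,307),.1),("knobdisc",(262,378),.08)]:
    print(nm,plane("top",c(*uv),z).round(4))
m=(t.max(2)<125).astype(np.uint8); 
m[:,:]=m
n,l,st,ce=cv2.connectedComponentsWithStats(m)
i=l[220,245]; print(st[i],ce[i])
cn,_=cv2.findContours((l==i).astype(np.uint8),0,cv2.CHAIN_APPROX_NONE)
r=cv2.minAreaRect(cn[0]); print(r); b=cv2.boxPoints(r); print([(x.tolist(),plane("top",x,.06).round(4)) for x in b])
E
```

```text
[166 180 175] [ 41  20 180]
[105 106  99] [ 86  17 106]
[102 103  97] [ 85  15 103]
[163 179 175]
scr [0.551  0.1747 0.06  ]
scr [ 0.6215 -0.0457  0.06  ]
scr [ 0.5313 -0.0753  0.06  ]
scr [0.4605 0.1472 0.06  ]
shafttop [ 0.5573 -0.0113  0.1   ]
knobdisc [0.5177 0.1116 0.08  ]
[ 210  187   84   56 2548] [250.4010989  214.92503925]
((251.73123168945312, 214.36822509765625), (35.132564544677734, 77.88423919677734), 71.1139144897461)
[([209.19961547851562, 210.35272216796875], array([0.5521, 0.1855, 0.06  ])), ([282.8908996582031, 185.14254760742188], array([ 0.6273, -0.05  ,  0.06  ])), ([294.2628479003906, 218.38372802734375], array([ 0.5204, -0.0834,  0.06  ])), ([220.57156372070312, 243.59390258789062], array([0.4461, 0.1506, 0.06  ]))]
```

```bash
python3 - <<'E'
import cv2,numpy as np
t=cv2.imread("pics/top0.png"); s=cv2.imread("pics/scene0.png")
def f(im,x,y,w=24): return cv2.resize(im[y-w//2:y+w//2,x-w//2:x+w//2],(390,390),interpolation=cv2.INTER_CUBIC)
g=lambda a:np.clip(a.astype(float)*1.4,0,255).astype(np.uint8)
cv2.imwrite("pics/z0.png",np.vstack([np.hstack([f(t,271,206),f(s,286,225)]),np.hstack([f(t,232,220),f(s,321,252,32)])])[:, :])
a=cv2.imread("pics/z0.png"); cv2.imwrite("pics/z0.png",g(cv2.resize(a,(600,600))))
E
```

```text
(no output)
```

View pics/z0.png

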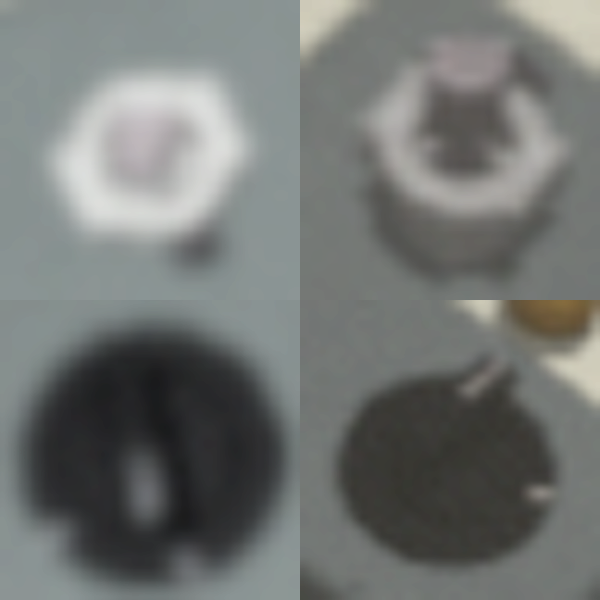

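```bash
python3 - <<'E'
from h import *
t=cv2.imread("pics/top0.png").astype(int); s=cv2.imread("pics/scene0.png").astype(int)
w=t[200:212,264:278]; print((w[:,:,2]-w[:,:,1])); print(w.mean(2).astype(int))
w=s[212:226,280:296]; print((w[:,:,2]-w[:,:,1])); print(w.mean(2).astype(int))
a=(259+142/12.5-.5,194+148/12.5-.5); b=(274+172/12.5-.5,213+62/12.5-.5)
print("shaft",a,b,tri(a,b),plane("top",a,.123),plane("scene",b,.123))
a=(220+150/12.5-.5,208+157/12.5-.5); b=(305+150/9.375-.5,236+170/9.375-.5)
print("knob",a,b,tri(a,b),plane("top",a,.08),plane("scene",b,.08))
E
```

```text
[[-8 -7 -6 -5 -3 -2 -3 -2 -3 -3 -2 -3 -4 -5]
 [-6 -6 -4 -2 -2 -1 -1 -1 -1 -1 -2 -2 -4 -5]
 [-5 -4 -3 -1  0  0  1  1  0  0 -1 -1 -2 -3]
 [-5 -2 -2  0  2  3  3  4  3  1  0 -1 -2 -2]
 [-4 -2 -1  0  3  4  5  4  4  2  0 -1 -1 -2]
 [-2 -1 -1  1  3  5  5  4  3  1  0  0 -1 -2]
 [-2 -1 -1  0  3  4  4  4  2  0  0 -1  0 -1]
 [-3 -1 -1 -1  2  4  4  2  1  0 -1  0 -1 -2]
 [-3 -2 -1  0  0  0  1  0 -1 -1 -1 -1 -1 -2]
 [-3 -2 -2 -1 -1  0  0 -1  0 -1 -1 -1 -1 -4]
 [-5 -2 -1 -1 -2 -1 -1 -1  0  0 -1 -2 -3 -5]
 [-4 -3 -2 -2 -1 -1 -2 -1 -2 -1  0 -1 -3 -6]]
[[102 103 110 121 130 137 139 141 139 137 138 135 124 111]
 [103 109 123 136 146 152 154 154 152 152 153 150 137 118]
 [108 121 136 144 145 149 150 150 148 149 155 156 146 127]
 [115 133 143 142 138 139 141 139 134 135 145 155 151 135]
 [123 141 146 136 130 134 135 132 124 121 133 150 154 144]
 [136 148 147 132 127 131 133 127 120 124 133 148 157 150]
 [146 154 149 133 126 129 130 122 120 132 142 152 155 148]
 [149 157 151 134 123 123 124 119 122 136 145 151 150 134]
 [143 156 154 140 130 124 122 121 126 138 147 150 141 121]
 [134 151 156 151 144 138 13
[... 1501 characters left out ...]
  62  66  91 113 107  91  84  85]
 [118 126 119  97  68  60  62  61  61  62  83 108 115 104  87  86]
 [113 121 112  86  67  61  59  61  63  63  73 100 118 111  94  87]
 [102 119 110  97  91  71  62  61  69  76  77  97 122 120 110  96]
 [ 94 118 116 105  84  67  61  61  68  89 104 111 123 124 108  92]]
shaft (269.86, 205.34) (287.26, 217.46) (array([ 0.55682038, -0.0081824 ,  0.12494505]), np.float64(5.30565708203868e-05)) [ 0.55704416 -0.00816691  0.123     ] [ 0.55604714 -0.00929252  0.123     ]
knob (231.5, 220.06) (320.5, 253.63333333333333) (array([0.51819917, 0.1151556 , 0.06738649]), np.float64(0.002284032646260233)) [0.51815226 0.11311388 0.08      ] [0.52236647 0.12171722 0.08      ]
```

```bash
python3 - <<'E'
from h import *
t=cv2.imread("pics/top0.png"); s=cv2.imread("pics/scene0.png")
res={}
for n,im,(x,y,w),th in (("top",t,(232,220,32),75),("scene",s,(321,252,40),66)):
    c=cv2.resize(im[y-w//2:y+w//2,x-w//2:x+w//2],None,fx=8,fy=8,interpolation=cv2.INTER_CUBIC)
    m=(c.max(2)<th).astype(np.uint8)
    k=np.ones((17,17),np.uint8); m=cv2.morphologyEx(cv2.morphologyEx(m,3,k),2,np.ones((25,25),np.uint8))
    cn=max(cv2.findContours(m,0,1)[0],key=cv2.contourArea); e=cv2.fitEllipse(cv2.convexHull(cn))
    cx=x-w//2+(e[0][0]+.5)/8-.5; cy=y-w//2+(e[0][1]+.5)/8-.5
    print(n,cx,cy,np.array(e[1])/8,plane(n,(cx,cy),.061)); res[n]=(cx,cy)
print(tri(res["top"],res["scene"]))
# box corners from scene & top
for n,im in(("top",t),("scene",s)):
  pass
# candidate models
for c in ([.5385,.0505],[.5411,.0502]):
  y=.309;R=np.array([[np.cos(y),-np.sin(y)],[np.sin(y),np.cos(y)]])
  print(c,"shaft",c+R@[0,-.065],"knob",c+R@[0,.065])
E
```

```text
top 231.76295852661133 220.0452766418457 [21.13240433 21.51906204] [0.51956904 0.11425243 0.061     ]
scene 320.3709144592285 253.48094177246094 [21.55808449 23.55718994] [0.51480412 0.11230701 0.061     ]
(array([0.51819616, 0.11439101, 0.06715613]), np.float64(0.0024077150639374356))
[0.5385, 0.0505] shaft [ 0.5582669  -0.01142148] knob [0.5187331  0.11242148]
[0.5411, 0.0502] shaft [ 0.5608669  -0.01172148] knob [0.5213331  0.11212148]
```

```bash
cat >> h.py <<'E'
from scipy.spatial.transform import Rotation as Ro
def state(): 
    o=env.get_obs(); q=o["tcp_rot"]; return o,Ro.from_quat([q[1],q[2],q[3],q[0]]).as_matrix(),np.array(o["tcp_pos"])
def goto(target,yaw=None,p=None,R=None):
    """print tool-frame shift (first rotate then shift) for target TCP; yaw= desired yaw of tool x"""
    o,R0,p0=state()
    cur=np.arctan2(R0[1,0],R0[0,0]); 
    print("t %.2f tcp"%o["time_s"],p0.round(4),"xyaw %.3f"%cur,"tilt %.4f"%np.arccos(-R0[2,1]),"q7 %.3f"%o["joint_pos"][6],"gap %.4f"%o["finger_gap"],"F",np.round(o["contact_force"],1),"T",np.round(o["ft_torque"],2))
    d=np.asarray(target)-p0
    print("shift now-axes",(R0.T@d).round(4))
    if yaw is not None:
        dy=(cur-yaw+np.pi)%(2*np.pi)-np.pi
        print("turn about y",round(dy,3),"(or %.3f)"%(dy-np.sign(dy)*np.pi))
        R1=R0@Ro.from_euler('y',dy).as_matrix(); print("shift after-turn axes",(R1.T@d).round(4)); 
E
python3 - <<'E'
from h import *
goto([.518,.1135,.15],1.78)
goto([.518,.1135,.15],1.78-np.pi)
E
```

```text
t 0.10 tcp [0.2064 0.5894 0.2062] xyaw 1.234 tilt 0.0017 q7 -0.047 gap 0.0852 F [-0.1 -0.   0.1] T [-0.02 -0.07 -0.  ]
shift now-axes [-0.3461  0.0568 -0.4514]
turn about y -0.546 (or 2.596)
shift after-turn axes [-0.5302  0.0568 -0.2061]
t 0.10 tcp [0.2064 0.5894 0.2062] xyaw 1.234 tilt 0.0017 q7 -0.047 gap 0.0852 F [-0.1 -0.   0.1] T [-0.02 -0.07 -0.  ]
shift now-axes [-0.3461  0.0568 -0.4514]
turn about y 2.596 (or -0.546)
shift after-turn axes [0.5302 0.0568 0.2061]
```

Request:
apply_moves(
  steps=[
    [[-0.0247,0,-0.0322],0,-1],
    [[-0.0247,0,-0.0322],0,-1],
    [[-0.0247,0,-0.0322],0,-1],
    [[-0.0247,0,-0.0322],0,-1],
    [[-0.0247,0,-0.0322],0,-1],
    [[-0.0247,0,-0.0322],0,-1],
    [[-0.0247,0,-0.0322],0,-1],
    [[-0.0247,0,-0.0322],0,-1],
    [[-0.0247,0,-0.0322],0,-1],
    [[-0.0247,0,-0.0322],0,-1],
    [[-0.0247,0,-0.0322],0,-1],
    [[-0.0247,0,-0.0322],0,-1],
  ],
  force=40,
)

```text
time_s: 1.1
tcp_pos: [0.4737, 0.1805, 0.207]
tcp_rot: [0.577, -0.577, -0.409, 0.409]
contact_force: [1.1, 0.1, -0.3]
finger_gap: 0.0852
```

```bash
python3 - <<'E'
from h import *
goto([.518,.1135,.15],1.78)
E
```

```text
t 1.10 tcp [0.4737 0.1805 0.207 ] xyaw 1.234 tilt 0.0003 q7 0.848 gap 0.0852 F [ 1.1  0.1 -0.3] T [ 0.05 -0.05 -0.01]
shift now-axes [-0.0486  0.0569 -0.064 ]
turn about y -0.546 (or 2.596)
shift after-turn axes [-0.0748  0.0569 -0.0294]
```

Request:
apply_moves(
  steps=[
    [[0,0,0],-0.11,-1],
    [[0,0,0],-0.11,-1],
    [[0,0,0],-0.11,-1],
    [[0,0,0],-0.11,-1],
    [[0,0,0],-0.11,-1],
    [[-0.025,0,-0.0098],0,-1],
    [[-0.025,0,-0.0098],0,-1],
    [[-0.0248,0.01,-0.0098],0,-1],
    [[0,0.02,0],0,-0.3],
    [[0,0.027,0],0,-0.3],
    [[0,0,0],0,-0.3],
    [[0,0,0],0,-0.3],
  ],
)

```text
time_s: 2.1
tcp_pos: [0.5165, 0.1154, 0.149]
tcp_rot: [0.445, -0.443, -0.549, 0.552]
contact_force: [0.2, 0.9, 1.2]
finger_gap: 0.0555
```

```bash
python3 - <<'E'
from h import *
goto([.518,.1135,.086],1.78)
for n in("scene","top"):
    im=env.get_image(n)[:,:,::-1]; cv2.imwrite(f"pics/{n}1.png",im)
t=cv2.imread("pics/top1.png");s=cv2.imread("pics/scene1.png")
cv2.imwrite("pics/c1.png",np.hstack([cv2.resize(t[180:260,190:270],(400,400),interpolation=2),cv2.resize(s[205:285,280:360],(400,400),interpolation=2)]))
E
```

```text
t 2.10 tcp [0.5165 0.1154 0.149 ] xyaw 1.784 tilt 0.0039 q7 1.577 gap 0.0555 F [0.2 0.9 1.2] T [ 0.03 -0.02  0.01]
shift now-axes [-0.0021  0.063  -0.0013]
turn about y 0.004 (or -3.137)
shift after-turn axes [-0.0021  0.063  -0.0013]
```

View pics/c1.png

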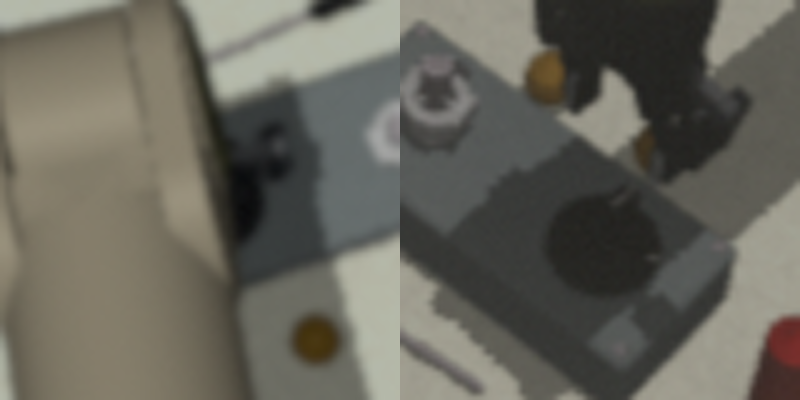

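Request:
apply_moves(
  steps=[
    [[-0.001,0.012,-0.0006],0,-0.3],
    [[-0.001,0.012,-0.0006],0,-0.3],
    [[0,0.012,0],0,-0.3],
    [[0,0.012,0],0,-0.3],
    [[0,0.008,0],0,-0.3],
    [[0,0.007,0],0,-0.3],
    [[0,0,0],0,-0.3],
    [[0,0,0],0,-0.3],
  ],
)

```text
time_s: 2.87
tcp_pos: [0.5197, 0.114, 0.0876]
tcp_rot: [-0.444, 0.444, 0.551, -0.55]
contact_force: [-0.2, -0.0, -0.1]
finger_gap: 0.0554
```

```bash
python3 - <<'E'
from h import *
goto([.518,.1135,.086],1.78)
E
```

```text
t 2.87 tcp [0.5197 0.114  0.0876] xyaw 1.784 tilt 0.0004 q7 1.605 gap 0.0554 F [-0.2 -0.  -0.1] T [-0.04 -0.03  0.08]
shift now-axes [-0.0002  0.0016  0.0017]
turn about y 0.004 (or -3.137)
shift after-turn axes [-0.0002  0.0016  0.0017]
```

Close on the bar.

Request:
apply_moves(
  steps=[
    [[0,0,0.001],0,0.3],
    [[0,0,0],0,0.6],
    [[0,0,0],0,1],
    [[0,0,0],0,1],
    [[0,0,0],0,1],
    [[0,0,0],0,1],
  ],
  force=40,
)

```text
time_s: 3.37
tcp_pos: [0.5185, 0.1137, 0.0872]
tcp_rot: [-0.444, 0.444, 0.55, -0.55]
contact_force: [0.3, 0.6, 0.2]
finger_gap: -0.0001
```

```bash
python3 - <<'E'
from h import *
goto([.518,.1135,.086],1.78)
E
```

```text
t 3.37 tcp [0.5185 0.1137 0.0872] xyaw 1.784 tilt 0.0001 q7 1.604 gap -0.0001 F [0.3 0.6 0.2] T [-0.03  0.01  0.01]
shift now-axes [-0.0001  0.0012  0.0005]
turn about y 0.004 (or -3.138)
shift after-turn axes [-0.0001  0.0012  0.0005]
```

```bash
python3 - <<'E'
from h import *
s=np.ascontiguousarray(env.get_image("scene")[:,:,::-1]); cv2.imwrite("pics/scene2.png",s)
o,R,p=state(); print(proj("scene",p),proj("top",p))
s2=s[190:290,260:360].copy(); s2=np.clip(s2*1.8,0,255).astype(np.uint8)
cv2.imwrite("pics/c2.png",cv2.resize(s2,(600,600),interpolation=cv2.INTER_CUBIC))
E
```

```text
[320.30191833 249.67627842] [231.08026956 219.80350537]
```

View pics/c2.png

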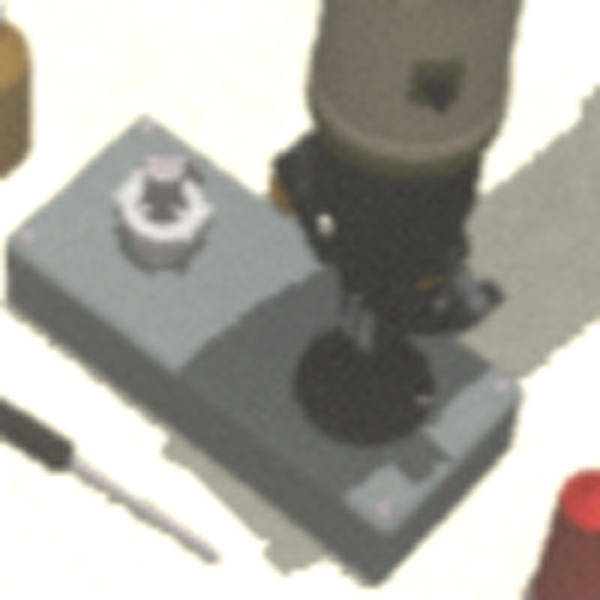

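```bash
python3 - <<'E'
from h import *
c=np.array([.518,.1135])
for a in (.209,.309-1.57):
  d=np.array([np.cos(a),np.sin(a)])*.021
  for z in(.08,.104):
    for s in(-1,0,1):
      X=np.r_[c+s*d,z]; u=proj("scene",X);v=proj("top",X)
      print(round(a,2),z,s,"scene",u.round(1),"c0",((u-[210,185])*5).round(),"top",v.round(1),"c0",((v-[180,145])*5).round())
t=cv2.imread("pics/top0.png"); s=cv2.imread("pics/scene0.png")
A=cv2.resize(s[234:274,300:345],(450,400),interpolation=cv2.INTER_CUBIC); B=cv2.resize(t[205:237,216:248],(400,400),interpolation=cv2.INTER_CUBIC)[:, :350]
im=np.hstack([A,B]).astype(float)
cv2.imwrite("pics/knob.png",np.clip((im-15)*3.2,0,255).astype(np.uint8))
E
```

```text
0.21 0.08 -1 scene [325.3 246.7] c0 [577. 309.] top [232.9 226.7] c0 [264. 408.]
0.21 0.08 0 scene [320.2 250.9] c0 [551. 329.] top [231.4 220.1] c0 [257. 376.]
0.21 0.08 1 scene [315.  255.1] c0 [525. 350.] top [229.9 213.6] c0 [249. 343.]
0.21 0.104 -1 scene [326.1 242.3] c0 [580. 286.] top [232.1 226.2] c0 [260. 406.]
0.21 0.104 0 scene [320.9 246.5] c0 [554. 307.] top [230.6 219.6] c0 [253. 373.]
0.21 0.104 1 scene [315.7 250.7] c0 [528. 329.] top [229.  212.9] c0 [245. 340.]
-1.26 0.08 -1 scene [325.9 255.1] c0 [580. 350.] top [225.  222.3] c0 [225. 387.]
-1.26 0.08 0 scene [320.2 250.9] c0 [551. 329.] top [231.4 220.1] c0 [257. 376.]
-1.26 0.08 1 scene [314.6 246.7] c0 [523. 308.] top [237.8 217.9] c0 [289. 365.]
-1.26 0.104 -1 scene [326.7 250.7] c0 [583. 329.] top [224.1 221.8] c0 [220. 384.]
-1.26 0.104 0 scene [320.9 246.5] c0 [554. 307.] top [230.6 219.6] c0 [253. 373.]
-1.26 0.104 1 scene [315.2 242.3] c0 [526. 286.] top [237.  217.3] c0 [285. 362.]
```

View pics/knob.png

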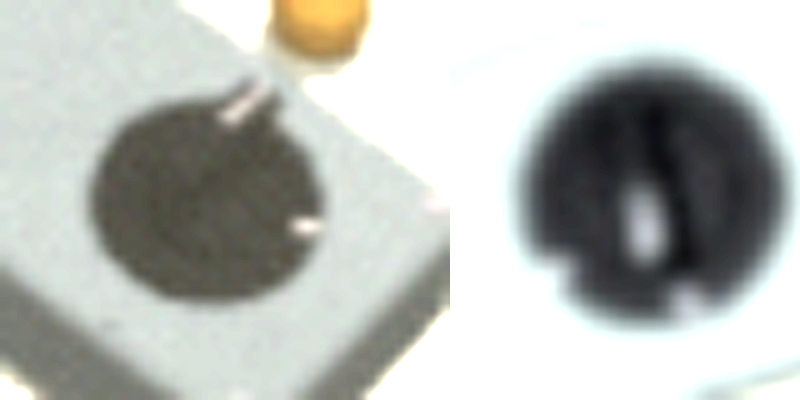

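```bash
python3 - <<'E'
from h import *
print(tri((231.6-.5,223-.5),(324.75-.5,244.4-.5)))
s=cv2.imread("pics/scene2.png").astype(float)
A=cv2.resize(s[215:275,290:350],(600,600),interpolation=cv2.INTER_CUBIC)
cv2.imwrite("pics/c3.png",np.clip((A-10)*3.5,0,255).astype(np.uint8))
E
```

```text
(array([0.50768878, 0.11232099, 0.10819151]), np.float64(0.0025174476090477423))
```

View pics/c3.png

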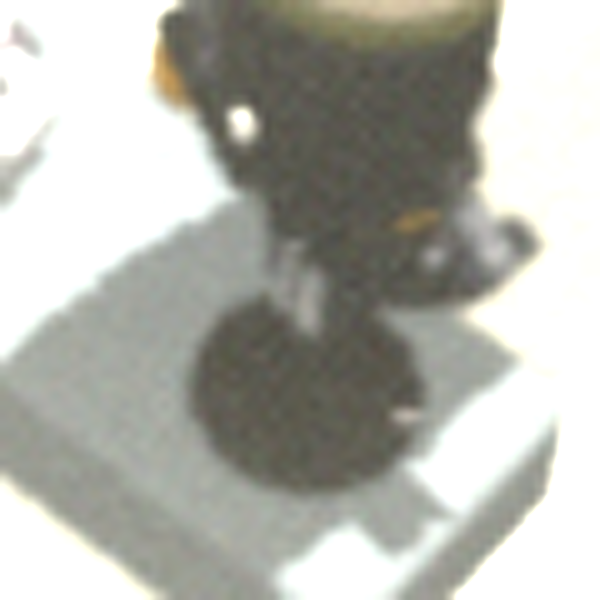

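Request:
apply_moves(
  steps=[
    [[0,0.002,0],0,1],
    [[0,0.001,0],0,1],
    [[0,0,0],0,1],
  ],
)

```text
time_s: 3.67
tcp_pos: [0.5182, 0.1136, 0.0837]
tcp_rot: [0.444, -0.444, -0.55, 0.551]
contact_force: [-0.0, -0.4, -0.0]
finger_gap: -0.0004
```

```bash
python3 - <<'E'
from h import *
s=np.ascontiguousarray(env.get_image("scene")[:,:,::-1]); cv2.imwrite("pics/scene3.png",s)
s0=cv2.imread("pics/scene0.png")
f=lambda im:cv2.resize(np.clip((im[230:270,300:340].astype(float)-15)*5,0,255).astype(np.uint8),(400,400),interpolation=cv2.INTER_CUBIC)
cv2.imwrite("pics/c4.png",np.hstack([f(s0),f(s)]))
print(s[240:262,312:334].mean(2).astype(int)); print(s0[240:262,312:334].mean(2).astype(int))
E
```

```text
[[56 56 55 54 50 43 49 52 43 35 35 36 33 34 32 33 35 35 35 35 39 50]
 [56 55 55 53 50 45 51 48 40 35 34 35 34 35 33 36 35 34 34 35 46 51]
 [55 55 55 55 49 47 50 45 44 41 34 34 33 34 33 33 33 33 35 34 41 43]
 [54 54 54 54 50 49 50 48 52 51 41 35 33 34 34 34 36 34 35 33 34 36]
 [54 55 52 47 44 47 49 47 54 54 44 38 34 35 34 35 32 34 35 36 34 35]
 [52 47 43 38 38 46 50 46 53 53 43 36 34 35 35 35 35 33 36 35 34 36]
 [44 40 36 35 35 43 45 48 57 52 41 36 34 35 33 36 38 41 43 44 47 46]
 [37 36 34 34 33 37 39 46 56 51 38 35 33 35 34 34 39 47 50 53 53 54]
 [35 34 34 36 32 33 34 41 50 50 36 34 33 34 33 33 35 41 49 54 55 56]
 [34 33 33 36 34 34 34 35 39 40 35 36 33 34 33 35 36 37 41 50 56 56]
 [34 34 33 33 35 35 33 34 34 34 33 33 35 34 33 34 35 37 38 46 55 56]
 [35 35 35 33 34 35 35 34 33 34 34 33 34 35 34 34 34 36 36 46 54 56]
 [35 33 34 32 34 33 36 34 34 35 34 34 34 34 33 34 35 33 36 40 51 55]
 [38 34 33 35 34 34 35 35 34 32 35 36 35 35 35 33 34 34 35 38 47 56]
 [35 34 35 34 32 34 34 36 34 34 35 34 34 36 34 34 35 35 35 38 48 57]
 [35 36 35 34 35 35 35 35 36 36 34 35 35 33 36 35 33 37 40 42 48 
[... 1765 characters left out ...]
1  42  41  41  41  41  41  42
   41  47  68  83]
 [ 41  40  39  38  38  38  39  37  41  41  41  43  43  40  41  41  41  49
   52  53  70  83]
 [ 41  40  39  37  38  38  39  41  41  41  41  42  42  41  40  40  45  70
   92  88  81  85]
 [ 41  41  40  39  36  39  40  41  42  41  40  41  41  41  42  40  43  55
   67  71  78  84]
 [ 41  40  41  39  39  38  39  39  40  42  40  41  41  42  42  43  42  44
   48  65  81  84]
 [ 42  42  40  40  42  41  39  40  37  41  40  40  39  41  41  42  40  44
   55  73  84  83]
 [ 51  41  42  42  41  41  42  40  40  40  40  42  42  41  41  44  42  47
   64  81  84  83]
 [ 68  49  42  41  40  41  41  42  41  42  40  42  41  41  40  42  49  62
   79  83  85  84]]
```

View pics/c4.png

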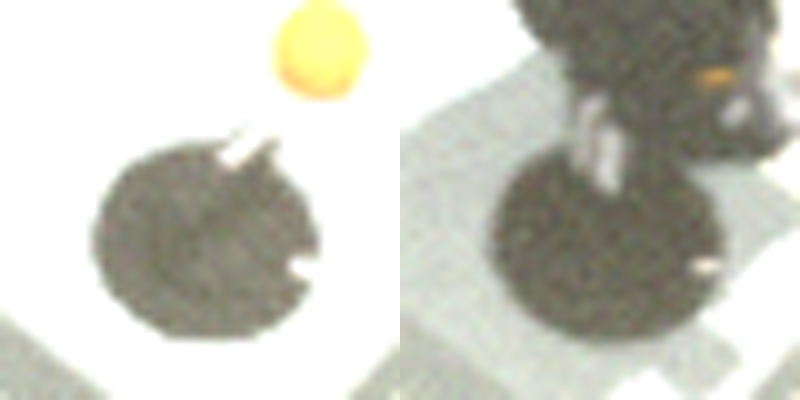

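Request:
apply_moves(
  steps=[
    [[0,0,0],0,-0.3],
    [[0,0,0],0,-0.3],
    [[0,-0.01,0],0,-0.3],
    [[0,-0.02,0],0,-0.3],
    [[0,-0.025,0],0,-0.3],
    [[0,-0.025,0],0,-0.3],
    [[0,-0.025,0],0,-0.3],
    [[0,0,0],0,-0.3],
  ],
)

```text
time_s: 4.38
tcp_pos: [0.5212, 0.1141, 0.1953]
tcp_rot: [-0.442, 0.446, 0.553, -0.548]
contact_force: [0.5, 0.1, 1.5]
finger_gap: 0.0553
```

```bash
python3 - <<'E'
from h import *
s=np.ascontiguousarray(env.get_image("scene")[:,:,::-1]); cv2.imwrite("pics/scene4.png",s)
goto([.518,.1135,.086],1.78)
s0=cv2.imread("pics/scene0.png")
f=lambda im:cv2.resize(np.clip((im[230:270,300:340].astype(float)-15)*3.5,0,255).astype(np.uint8),(400,400),interpolation=cv2.INTER_CUBIC)
cv2.imwrite("pics/c5.png",np.hstack([f(s0),f(s)]))
E
```

```text
t 4.43 tcp [0.5203 0.114  0.1928] xyaw 1.784 tilt 0.0062 q7 1.572 gap 0.0554 F [ 0.6 -1.3 -0.8] T [-0.01  0.01 -0.02]
shift now-axes [-1.000e-04  1.068e-01  3.000e-03]
turn about y 0.004 (or -3.138)
shift after-turn axes [-1.000e-04  1.068e-01  3.000e-03]
```

View pics/c5.png

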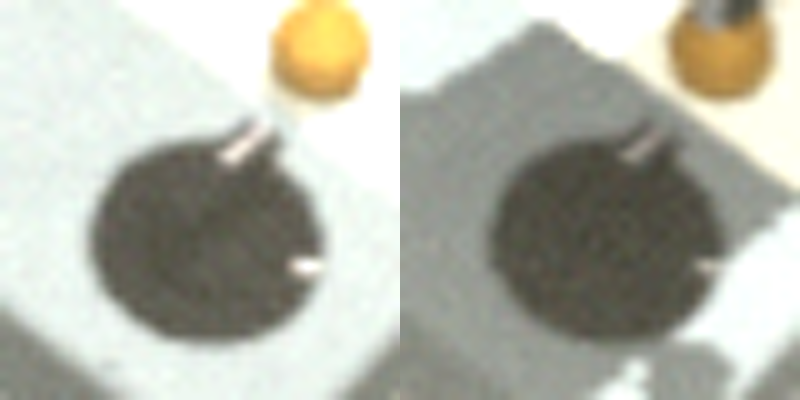

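```bash
python3 - <<'E'
from h import *
o,R,p=state()
print(R.round(3))
for k in(-1,1):
  for b in(0,.008): 
    X=p+R@[k*.0277,-b,0]; print(k,b,X.round(4),proj("scene",X).round(1))
s=cv2.imread("pics/scene4.png").astype(float)
A=cv2.resize(s[195:275,270:370],(800,640),interpolation=cv2.INTER_CUBIC)[:600]
cv2.imwrite("pics/c6.png",np.clip((A-10)*2.5,0,255).astype(np.uint8))
E
```

```text
[[-0.211  0.006 -0.977]
 [ 0.977  0.002 -0.211]
 [ 0.001 -1.    -0.006]]
-1 0 [0.5262 0.0869 0.1928] [315.7 223.4]
-1 0.008 [0.5261 0.0869 0.2008] [315.9 221.7]
1 0 [0.5145 0.1411 0.1929] [330.3 236. ]
1 0.008 [0.5144 0.1411 0.2009] [330.6 234.4]
```

View pics/c6.png

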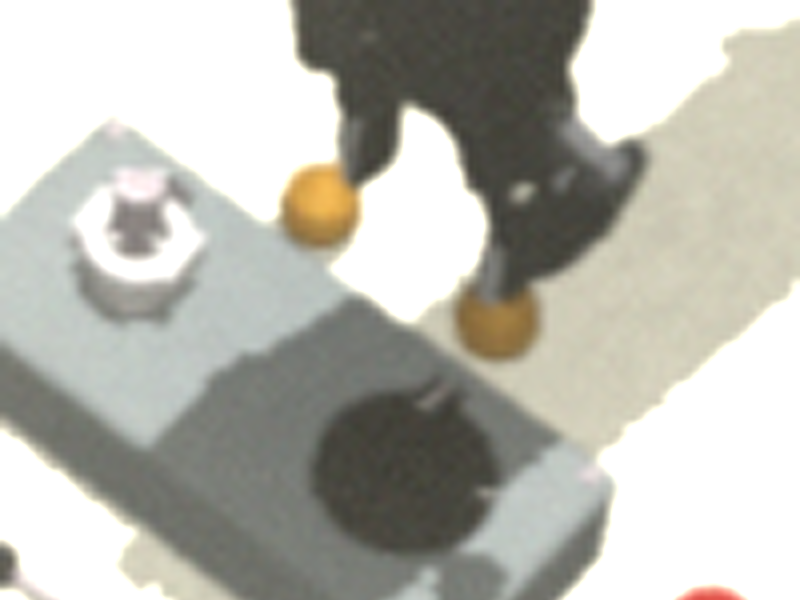

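Request:
apply_moves(
  steps=[
    [[0,0.02,0.001],0,1],
    [[0,0.02,0.001],0,1],
    [[0,0.02,0],0,1],
    [[0,0.015,0],0,1],
    [[0,0.005,0],0,1],
    [[0,0,0],0,1],
  ],
)

```text
time_s: 4.93
tcp_pos: [0.5152, 0.1129, 0.1075]
tcp_rot: [0.445, -0.443, -0.549, 0.551]
contact_force: [0.5, 0.4, -0.0]
finger_gap: 0.0001
```

```bash
python3 - <<'E'
from h import *
s=np.ascontiguousarray(env.get_image("scene")[:,:,::-1]); cv2.imwrite("pics/scene5.png",s)
goto([.518,.1135,.11],1.78)
f=lambda im:cv2.resize(np.clip((im[220:270,295:345].astype(float)-15)*3.5,0,255).astype(np.uint8),(600,600),interpolation=cv2.INTER_CUBIC)
cv2.imwrite("pics/c7.png",f(s))
print(proj("scene",state()[2]))
E
```

```text
t 4.98 tcp [0.5161 0.1131 0.1088] xyaw 1.784 tilt 0.0015 q7 1.594 gap -0.0002 F [ 0.1 -0.5  0.6] T [-0.01  0.03 -0.05]
shift now-axes [ 0.     -0.0012 -0.002 ]
turn about y 0.004 (or -3.138)
shift after-turn axes [ 0.     -0.0012 -0.002 ]
[321.51301036 245.17172428]
```

View pics/c7.png

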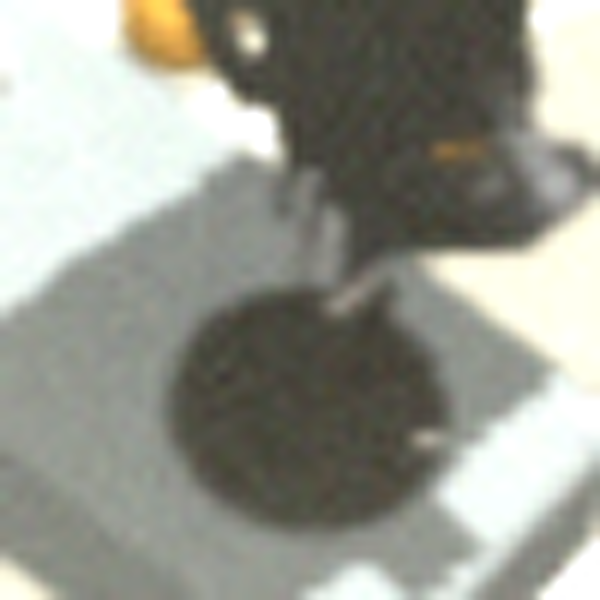

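Request:
apply_moves(
  steps=[
    [[0,0.002,-0.001],0,1],
    [[0,0.002,-0.001],0,1],
    [[0,0.002,0],0,1],
    [[0,0.002,0],0,1],
    [[0,0,0],0,1],
  ],
)

```text
time_s: 5.4
tcp_pos: [0.5183, 0.1137, 0.1009]
tcp_rot: [0.444, -0.444, -0.55, 0.55]
contact_force: [-0.9, 0.9, -0.5]
finger_gap: -0.0003
```

```bash
python3 - <<'E'
from h import *
s=np.ascontiguousarray(env.get_image("scene")[:,:,::-1]); cv2.imwrite("pics/scene6.png",s)
goto([.518,.1135,.11],1.78)
f=lambda im:cv2.resize(np.clip((im[220:270,295:345].astype(float)-15)*3.5,0,255).astype(np.uint8),(600,600),interpolation=cv2.INTER_CUBIC)
cv2.imwrite("pics/c8.png",f(s))
print(proj("scene",state()[2]))
t=env.get_image("top")[:,:,::-1]; cv2.imwrite("pics/top6.png",t)
cv2.imwrite("pics/c8t.png",cv2.resize(np.clip((t[180:260,190:270].astype(float)-10)*2,0,255).astype(np.uint8),(600,600),interpolation=cv2.INTER_CUBIC))
E
```

```text
t 5.45 tcp [0.5184 0.1136 0.101 ] xyaw 1.784 tilt 0.0002 q7 1.599 gap 0.0003 F [ 0.1  0.3 -0.1] T [-0.01 -0.04 -0.03]
shift now-axes [-0.     -0.009   0.0004]
turn about y 0.004 (or -3.138)
shift after-turn axes [-0.0001 -0.009   0.0004]
[320.71783459 247.10750719]
```

View pics/c8.png

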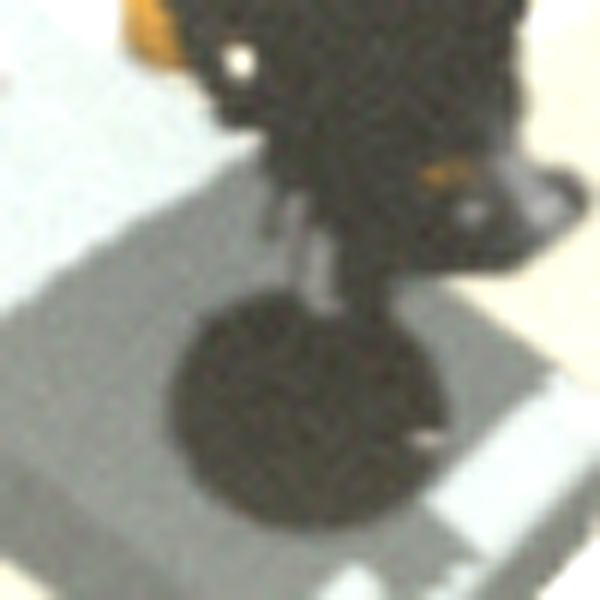

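View pics/c8t.png

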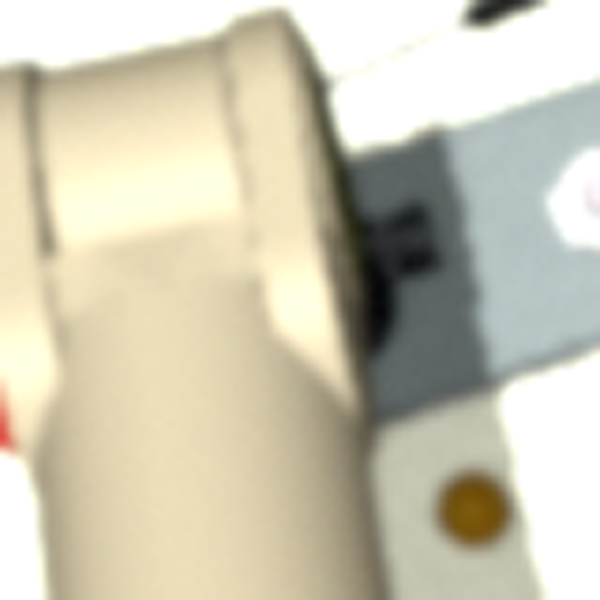

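```bash
python3 - <<'E'
from h import *
for nm,a,b in [("F-y",(291.6,215),(283.6,210.6)),("F+y",(221.6,239),(346.2,255.2)),("B+y",(212.6,210.6),(323.2,274.2)),("B-y",(281.6,187),(264.6,229))]:
    x,e=tri(a,b); print(nm,x.round(4),round(e,4),"planes",plane("top",a,.06)[:2].round(4),plane("scene",b,.06)[:2].round(4))
# big ring, candle, bottle tops as independent checks
E
```

```text
F-y [ 0.5298 -0.0741  0.0611] 0.0037 planes [ 0.5313 -0.0753] [ 0.5281 -0.0734]
F+y [0.4565 0.1508 0.0594] 0.0108 planes [0.4605 0.1472] [0.4525 0.1544]
B+y [0.549  0.1749 0.0667] 0.0037 planes [0.551  0.1747] [0.5451 0.1733]
B-y [ 0.6174 -0.0431  0.0661] 0.0081 planes [ 0.6215 -0.0457] [ 0.6124 -0.0438]
```

Request:
apply_moves(
  steps=[
    [[0,0.007,0],0,1],
    [[0,0.007,0],0,1],
    [[0,0,0],0,1],
    [[0.003,0,0],0,1],
    [[0.003,0,0],0,1],
    [[0,0,0],0,1],
  ],
)

```text
time_s: 6.0
tcp_pos: [0.5171, 0.1206, 0.0872]
tcp_rot: [-0.444, 0.444, 0.551, -0.551]
contact_force: [-0.3, 1.3, -0.2]
finger_gap: -0.0001
```

Request:
apply_moves(
  steps=[
    [[0.003,0,0],0,1],
    [[0.003,0,0],0,1],
    [[0,0,0],0,1],
  ],
)

```text
time_s: 6.25
tcp_pos: [0.5158, 0.1264, 0.0872]
tcp_rot: [-0.444, 0.444, 0.551, -0.55]
contact_force: [0.3, 0.7, 0.2]
finger_gap: 0.0002
```

```bash
python3 - <<'E'
from h import *
s=np.ascontiguousarray(env.get_image("scene")[:,:,::-1]); cv2.imwrite("pics/scene7.png",s)
goto([.518,.1135,.11],1.78)
f=lambda im:cv2.resize(np.clip((im[220:270,295:345].astype(float)-15)*3.5,0,255).astype(np.uint8),(600,600),interpolation=cv2.INTER_CUBIC)
cv2.imwrite("pics/c9.png",f(s))
print(proj("scene",state()[2]))
E
```

```text
t 6.30 tcp [0.5159 0.126  0.0872] xyaw 1.785 tilt 0.0003 q7 1.580 gap 0.0001 F [ 0.8 -0.   0.3] T [ 0.02 -0.01  0.01]
shift now-axes [-0.0127 -0.0228  0.0006]
turn about y 0.005 (or -3.137)
shift after-turn axes [-0.0127 -0.0228  0.0005]
[323.43094287 252.46745641]
```

View pics/c9.png

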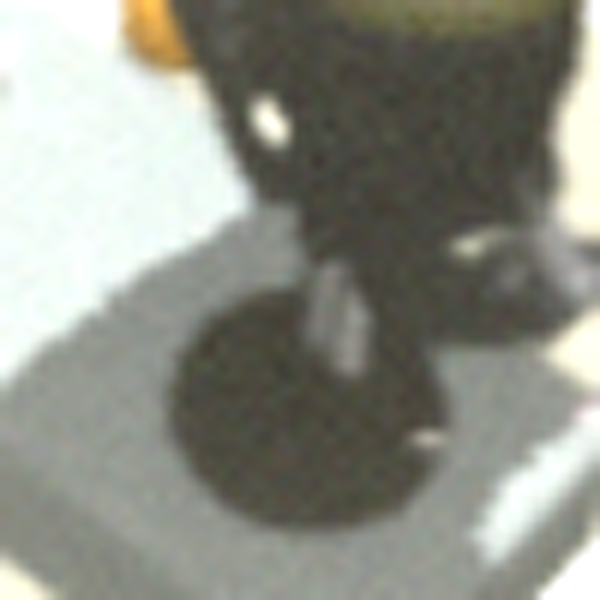

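Request:
apply_moves(
  steps=[
    [[0,0.002,0],0,1],
    [[0,0.002,0],0,1],
    [[0,0.001,0],0,1],
    [[0,0.001,0],0,1],
    [[0,0.001,0],0,1],
    [[0,0,0],0,1],
  ],
)

```text
time_s: 6.8
tcp_pos: [0.5159, 0.1253, 0.08]
tcp_rot: [0.444, -0.444, -0.55, 0.55]
contact_force: [-0.9, 0.0, -0.2]
finger_gap: 0.0
```

Request:
apply_moves(
  steps=[
    [[0,0.001,0],0,1],
    [[0,0.001,0],0,1],
    [[0,0.001,0],0,1],
    [[0,0,0],0,1],
  ],
)

```text
time_s: 7.13
tcp_pos: [0.5168, 0.1255, 0.0793]
tcp_rot: [-0.444, 0.444, 0.551, -0.55]
contact_force: [-7.5, -1.4, 18.8]
finger_gap: -0.0001
```

Request:
apply_moves(
  steps=[
    [[0,-0.005,0],0,1],
    [[-0.004,0,0],0,1],
    [[-0.004,0,0],0,1],
    [[-0.004,0,0],0,1],
    [[-0.003,0,0],0,1],
    [[0,0,0],0,1],
  ],
)

```text
time_s: 7.63
tcp_pos: [0.5191, 0.1094, 0.0817]
tcp_rot: [0.444, -0.444, -0.55, 0.55]
contact_force: [-0.5, -1.1, 0.3]
finger_gap: -0.0001
```

Request:
apply_moves(
  steps=[
    [[-0.003,-0.001,0],0,1],
    [[-0.003,0,0],0,1],
    [[0,0,0],0,1],
  ],
)

```text
time_s: 7.88
tcp_pos: [0.5205, 0.1041, 0.0831]
tcp_rot: [0.444, -0.444, -0.55, 0.55]
contact_force: [-0.4, 1.0, -0.6]
finger_gap: -0.0001
```

```bash
python3 - <<'E'
from h import *
s=np.ascontiguousarray(env.get_image("scene")[:,:,::-1]); cv2.imwrite("pics/scene8.png",s)
goto([.518,.1135,.11],1.78)
f=lambda im:cv2.resize(np.clip((im[225:265,300:340].astype(float)-15)*4,0,255).astype(np.uint8),(400,400),interpolation=cv2.INTER_CUBIC)
cv2.imwrite("pics/c10.png",np.hstack([f(s),f(cv2.imread("pics/scene0.png"))]))
print(proj("scene",state()[2]))
E
```

```text
t 7.93 tcp [0.5204 0.1044 0.083 ] xyaw 1.783 tilt 0.0002 q7 1.624 gap 0.0000 F [0.7 0.8 0. ] T [-0.02  0.02  0.03]
shift now-axes [ 0.0094 -0.027   0.0004]
turn about y 0.003 (or -3.138)
shift after-turn axes [ 0.0094 -0.027   0.0005]
[317.8611927  248.33422142]
```

View pics/c10.png

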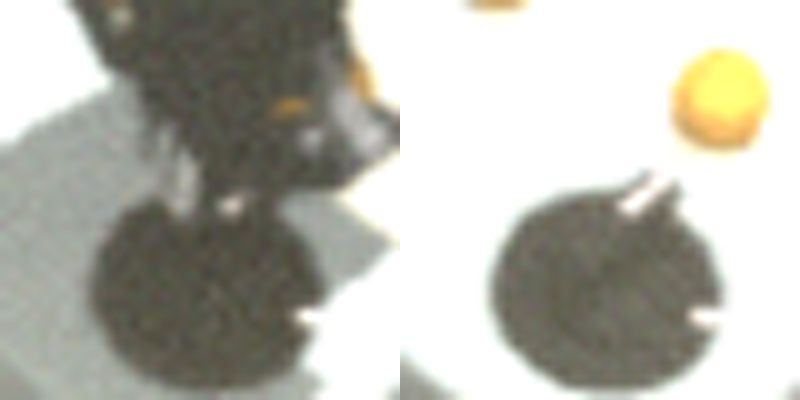

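```bash
python3 - <<'E'
from h import *
goto([.541,.050,.066],1.78)
E
```

```text
t 7.93 tcp [0.5204 0.1044 0.083 ] xyaw 1.783 tilt 0.0002 q7 1.624 gap 0.0000 F [0.7 0.8 0. ] T [-0.02  0.02  0.03]
shift now-axes [-0.0575  0.017  -0.0087]
turn about y 0.003 (or -3.138)
shift after-turn axes [-0.0575  0.017  -0.0088]
```

Request:
apply_moves(
  steps=[
    [[0,-0.03,0],0,1],
    [[-0.02,-0.01,-0.003],0,1],
    [[-0.02,0,-0.003],0,1],
    [[-0.017,0.02,-0.003],0,1],
    [[0,0.02,0],0,1],
    [[0,0.014,0],0,1],
    [[0,0.0,0],0,1],
    [[0,0,0],0,1],
  ],
)

```text
time_s: 8.6
tcp_pos: [0.5406, 0.0512, 0.0686]
tcp_rot: [0.444, -0.443, -0.55, 0.551]
contact_force: [-0.3, -0.0, 0.6]
finger_gap: 0.0002
```

Request:
apply_moves(
  steps=[
    [[0,0.002,0],0,1],
    [[0,0.002,0],0,1],
    [[0,0.002,0],0,1],
    [[0,0.002,0],0,1],
    [[0,0,0],0,1],
  ],
)

```text
time_s: 9.02
tcp_pos: [0.5411, 0.0512, 0.061]
tcp_rot: [0.444, -0.444, -0.55, 0.55]
contact_force: [0.5, 0.0, 0.2]
finger_gap: -0.0002
```

Request:
apply_moves(
  steps=[
    [[0,0.001,0],0,1],
    [[0,0.001,0],0,1],
    [[0,0.001,0],0,1],
    [[0,0,0],0,1],
  ],
)

```text
time_s: 9.35
tcp_pos: [0.5411, 0.051, 0.0579]
tcp_rot: [0.444, -0.444, -0.55, 0.55]
contact_force: [-0.5, 0.5, 0.2]
finger_gap: -0.0
```

Request:
apply_moves(
  steps=[
    [[0,0.003,0],0,1],
    [[0,0.003,0],0,1],
    [[0,0.003,0],0,1],
    [[0,0.003,0],0,1],
    [[0,0,0],0,1],
  ],
)

```text
time_s: 9.77
tcp_pos: [0.5406, 0.051, 0.0452]
tcp_rot: [0.444, -0.444, -0.55, 0.551]
contact_force: [-0.8, -1.0, -0.7]
finger_gap: -0.0001
```

```bash
python3 - <<'E'
from h import *
s=np.ascontiguousarray(env.get_image("scene")[:,:,::-1]); cv2.imwrite("pics/scene9.png",s)
t=np.ascontiguousarray(env.get_image("top")[:,:,::-1]); cv2.imwrite("pics/top9.png",t)
goto([.518,.1135,.11],1.78)
f=lambda im,x,y:cv2.resize(np.clip((im[y:y+80,x:x+80].astype(float)-10)*2.2,0,255).astype(np.uint8),(400,400),interpolation=cv2.INTER_CUBIC)
cv2.imwrite("pics/c11.png",np.hstack([f(s,262,190),f(t,210,175)]))
print(proj("scene",state()[2]),proj("top",state()[2]))
E
```

```text
t 9.87 tcp [0.541  0.051  0.0458] xyaw 1.784 tilt 0.0005 q7 1.764 gap 0.0001 F [1.1 0.7 0.3] T [-0.05  0.01  0.02]
shift now-axes [ 0.066  -0.0642  0.0093]
turn about y 0.004 (or -3.138)
shift after-turn axes [ 0.0659 -0.0642  0.0096]
[301.28246538 244.59074961] [251.93297683 213.23377851]
```

View pics/c11.png

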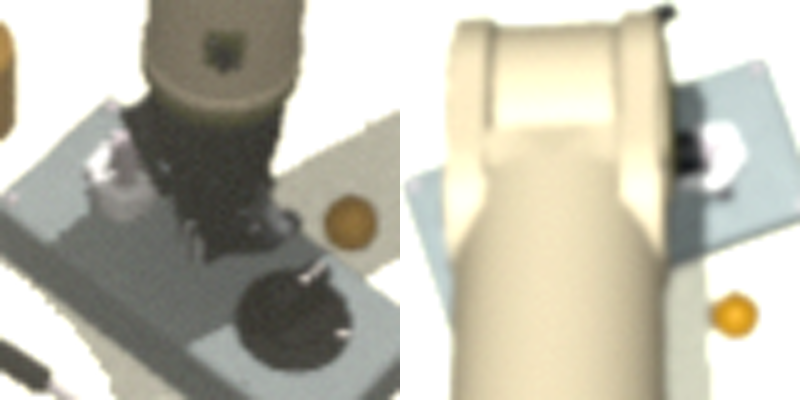

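Request:
apply_moves(
  steps=[
    [[0,0.003,0],0,1],
    [[0,0.002,0],0,1],
    [[0,0.002,0],0,1],
    [[0,0,0],0,1],
  ],
)

```text
time_s: 10.2
tcp_pos: [0.5409, 0.051, 0.0386]
tcp_rot: [0.444, -0.444, -0.55, 0.551]
contact_force: [-0.2, -0.3, 1.4]
finger_gap: -0.0
```

Request:
apply_moves(
  steps=[
    [[0,0.001,0],0,1],
    [[0,0.001,0],0,1],
    [[0,0.001,0],0,1],
    [[0,0,0],0,1],
  ],
)

```text
time_s: 10.53
tcp_pos: [0.5413, 0.051, 0.0361]
tcp_rot: [-0.444, 0.444, 0.55, -0.55]
contact_force: [-0.7, 0.3, 0.6]
finger_gap: 0.0001
```

Request:
apply_moves(
  steps=[
    [[0,0.001,0],0,1],
    [[0,0.001,0],0,1],
    [[0,0,0],0,1],
  ],
)

```text
time_s: 10.78
tcp_pos: [0.5413, 0.0511, 0.0359]
tcp_rot: [-0.444, 0.444, 0.551, -0.55]
contact_force: [-9.7, -0.8, 19.3]
finger_gap: -0.0001
```

```bash
python3 - <<'E'
from h import *
for p,ob in (([.541,.051,.0458],(300.5,240.5)),([.5184,.1136,.101],(321.6,245.2)),([.5182,.1136,.0837],(320.7,249)),([.5159,.126,.0872],(324.1,250.8))):
    q=np.array(p)+[0,0,.024]; print(proj("scene",q).round(1),ob, "xy at tip height",plane("scene",ob,q[2])[:2].round(4),"rep",p[:2])
E
```

```text
[301.7 240.3] (300.5, 240.5) xy at tip height [0.5445 0.0499] rep [0.541, 0.051]
[321.4 242.6] (321.6, 245.2) xy at tip height [0.5226 0.121 ] rep [0.5184, 0.1136]
[321.  245.8] (320.7, 249) xy at tip height [0.5246 0.122 ] rep [0.5182, 0.1136]
[324.1 248.1] (324.1, 250.8) xy at tip height [0.521  0.1335] rep [0.5159, 0.126]
```

Request:
apply_moves(
  steps=[
    [[0,-0.03,0],0,1],
    [[0,-0.04,0],0,1],
    [[0,-0.03,0],0,-0.2],
    [[0.02,0,0.0025],0,-0.2],
    [[0.02,0,0.0025],0,-0.2],
    [[0.02,0,0.0025],0,-0.2],
    [[0,0,0],0,-0.2],
  ],
)

```text
time_s: 11.37
tcp_pos: [0.5198, 0.1131, 0.1341]
tcp_rot: [-0.443, 0.442, 0.552, -0.551]
contact_force: [-1.3, 0.4, -0.7]
finger_gap: 0.0508
```

```bash
python3 - <<'E'
from h import *
goto([.5195,.113,.060],1.78)
E
```

```text
t 11.37 tcp [0.5198 0.1131 0.1341] xyaw 1.790 tilt 0.0023 q7 1.598 gap 0.0508 F [-1.3  0.4 -0.7] T [ 0.06 -0.03  0.02]
shift now-axes [-0.0002  0.0741  0.0003]
turn about y 0.01 (or -3.132)
shift after-turn axes [-0.0002  0.0741  0.0003]
```

Request:
apply_moves(
  steps=[
    [[0,0.02,0],0,-0.2],
    [[0,0.02,0],0,-0.2],
    [[0,0.015,0],0,-0.2],
    [[0,0.012,0],0,-0.2],
    [[0,0.007,0],0,-0.2],
    [[0,0,0],0,-0.2],
    [[0,0,0],0,0.4],
    [[0,0,0],0,1],
    [[0,0,0],0,1],
    [[0,0,0],0,1],
    [[0,0,0],0,1],
  ],
)

```text
time_s: 12.28
tcp_pos: [0.5205, 0.1139, 0.0616]
tcp_rot: [-0.444, 0.441, 0.553, -0.55]
contact_force: [-6.2, 14.0, 6.2]
finger_gap: 0.0129
```

```bash
python3 - <<'E'
from h import *
goto([.5195,.113,.060],1.78)
E
```

```text
t 12.28 tcp [0.5205 0.1139 0.0616] xyaw 1.789 tilt 0.0063 q7 1.630 gap 0.0129 F [-6.2 14.   6.2] T [ 2.88  1.42 -0.09]
shift now-axes [-0.0007  0.0016  0.0012]
turn about y 0.009 (or -3.133)
shift after-turn axes [-0.0007  0.0016  0.0012]
```

Request:
apply_moves(
  steps=[
    [[0.0012,0,0],0,1],
    [[0,0,0],0.08,1],
    [[0,0,0],0.1,1],
    [[0,0,0],0.1,1],
    [[0,0,0],0.1,1],
    [[0,0,0],0,1],
  ],
  force=40,
)

```text
time_s: 12.78
tcp_pos: [0.5212, 0.1121, 0.0615]
tcp_rot: [0.541, -0.54, -0.457, 0.455]
contact_force: [-3.1, 5.6, 5.6]
finger_gap: 0.0132
```

```bash
python3 - <<'E'
from h import *
goto([.5195,.113,.060],1.78)
E
```

```text
t 12.78 tcp [0.5212 0.1121 0.0615] xyaw 1.403 tilt 0.0032 q7 1.265 gap 0.0132 F [-3.1  5.6  5.6] T [1.64 0.89 1.13]
shift now-axes [0.0006 0.0015 0.0018]
turn about y -0.377 (or 2.764)
shift after-turn axes [0.0012 0.0015 0.0014]
```

Request:
apply_moves(
  steps=[
    [[0,0,0],0.1,1],
    [[0,0,0],0.1,1],
    [[0,0,0],0.1,1],
    [[0,0,0],0,1],
  ],
)

```text
time_s: 13.12
tcp_pos: [0.5211, 0.1105, 0.0615]
tcp_rot: [0.602, -0.602, -0.371, 0.37]
contact_force: [-3.4, -1.0, 7.0]
finger_gap: 0.0129
```

```bash
python3 - <<'E'
from h import *
goto([.5195,.113,.060],1.78)
E
```

```text
t 13.12 tcp [0.5211 0.1105 0.0615] xyaw 1.104 tilt 0.0013 q7 0.984 gap 0.0129 F [-3.4 -1.   7. ] T [0.75 1.08 2.16]
shift now-axes [0.0015 0.0015 0.0025]
turn about y -0.676 (or 2.465)
shift after-turn axes [0.0027 0.0015 0.001 ]
```

```bash
python3 - <<'E'
from h import *
s=np.ascontiguousarray(env.get_image("scene")[:,:,::-1]); cv2.imwrite("pics/scene10.png",s)
f=lambda im,x,y,w,k:cv2.resize(np.clip((im[y:y+w,x:x+w].astype(float)-12)*k,0,255).astype(np.uint8),(400,400),interpolation=cv2.INTER_CUBIC)
cv2.imwrite("pics/c12.png",np.hstack([f(s,285,210,70,2.5),f(s,300,230,40,4)]))
print(env.get_obs()["effort"].round(2))
E
```

```text
[  1.43 -49.88   7.97 -31.67   1.25   1.71  -0.83]
```

View pics/c12.png

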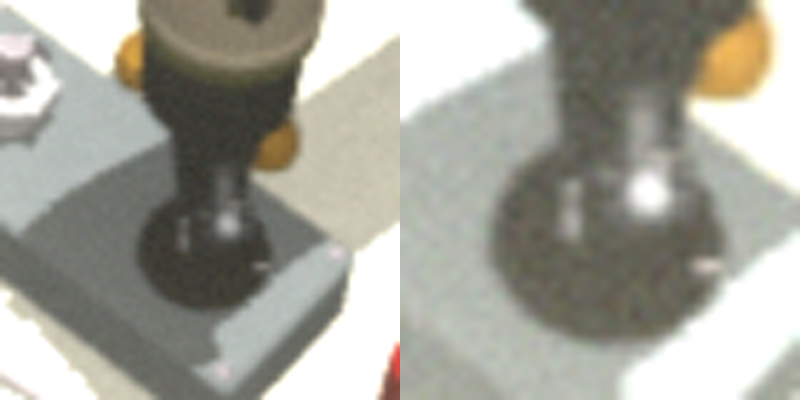

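Request:
apply_moves(
  steps=[
    [[0,0,0],0.1,1],
    [[0,0,0],0.1,1],
    [[0,0,0],0,1],
  ],
)

```text
time_s: 13.42
tcp_pos: [0.5215, 0.1101, 0.0616]
tcp_rot: [0.637, -0.636, -0.308, 0.307]
contact_force: [-3.2, 2.7, 8.6]
finger_gap: 0.0128
```

```bash
python3 - <<'E'
from h import *
goto([.5195,.113,.060],1.78); print(env.get_obs()["effort"].round(2))
E
```

```text
t 13.42 tcp [0.5215 0.1101 0.0616] xyaw 0.899 tilt 0.0023 q7 0.795 gap 0.0128 F [-3.2  2.7  8.6] T [ 0.48  0.87 -0.3 ]
shift now-axes [0.001  0.0016 0.0034]
turn about y -0.881 (or 2.261)
shift after-turn axes [0.0032 0.0016 0.0014]
[  1.24 -44.77   7.54 -30.23   0.91  -1.32  -1.72]
```

Request:
apply_moves(
  steps=[
    [[0,0,0],0.08,1],
    [[0,0,0],0.07,1],
    [[0,0,0],0,1],
    [[0,0,0],0,1],
    [[0,0,0],0,1],
  ],
)

```text
time_s: 13.83
tcp_pos: [0.521, 0.1095, 0.0616]
tcp_rot: [0.658, -0.657, -0.261, 0.26]
contact_force: [-5.2, 0.8, 9.5]
finger_gap: 0.013
```

```bash
python3 - <<'E'
from h import *
goto([.5195,.113,.060],1.78); print(env.get_obs()["effort"].round(2))
E
```

```text
t 13.83 tcp [0.521  0.1095 0.0616] xyaw 0.755 tilt 0.0014 q7 0.661 gap 0.0130 F [-5.2  0.8  9.5] T [ 0.23  1.41 -0.  ]
shift now-axes [0.0013 0.0016 0.0036]
turn about y -1.025 (or 2.117)
shift after-turn axes [0.0038 0.0016 0.0008]
[ 5.900e-01 -4.390e+01  6.820e+00 -3.101e+01  3.800e-01 -2.130e+00
 -4.000e-02]
```

Request:
apply_moves(
  steps=[
    [[0,0,0],0,-0.2],
    [[0,0,0],0,-0.2],
    [[0,0,0],0,-0.2],
    [[0,-0.03,0],0,-0.2],
    [[0,-0.035,0],0,-0.2],
    [[0,-0.03,0],0,-0.2],
    [[0,0,0],0,-0.2],
  ],
)

```text
time_s: 14.42
tcp_pos: [0.5246, 0.1095, 0.1614]
tcp_rot: [-0.657, 0.658, 0.264, -0.257]
contact_force: [1.7, 0.0, 0.1]
finger_gap: 0.0512
```

```bash
python3 - <<'E'
from h import *
goto([.5575,-.0108,.1574],1.06)
s=np.ascontiguousarray(env.get_image("scene")[:,:,::-1]); cv2.imwrite("pics/scene11.png",s)
t=np.ascontiguousarray(env.get_image("top")[:,:,::-1]); cv2.imwrite("pics/top11.png",t)
f=lambda im,x,y,w,k:cv2.resize(np.clip((im[y:y+w,x:x+w].astype(float)-12)*k,0,255).astype(np.uint8),(400,400),interpolation=cv2.INTER_CUBIC)
cv2.imwrite("pics/c13.png",np.hstack([f(s,275,200,70,2.5),f(t,258,193,26,1.6)]))
E
```

```text
t 14.42 tcp [0.5246 0.1095 0.1614] xyaw 0.754 tilt 0.0096 q7 0.605 gap 0.0512 F [1.7 0.  0.1] T [-0.03 -0.09  0.02]
shift now-axes [-0.0584  0.0039 -0.1103]
turn about y -0.306 (or 2.835)
shift after-turn axes [-0.0889  0.0039 -0.0875]
```

View pics/c13.png

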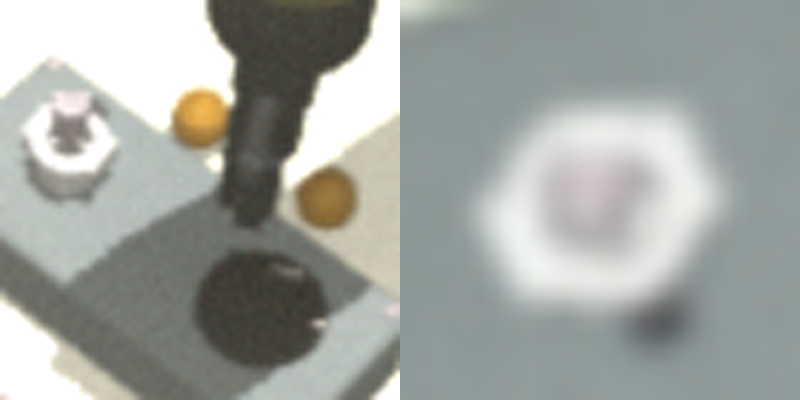

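Request:
apply_moves(
  steps=[
    [[0,0,0],-0.102,-0.2],
    [[0,0,0],-0.102,-0.2],
    [[0,0,0],-0.102,-0.2],
    [[-0.0222,0,-0.0219],0,-0.2],
    [[-0.0222,0,-0.0219],0,-0.2],
    [[-0.0222,0,-0.0219],0,-0.2],
    [[-0.0222,0,-0.0219],0,-0.2],
    [[0,0.015,0],0,-0.2],
    [[0,0.015,0],0,-0.2],
    [[0,0,0],0,-0.2],
  ],
)

```text
time_s: 15.35
tcp_pos: [0.5513, -0.0118, 0.1209]
tcp_rot: [0.611, -0.609, -0.355, 0.359]
contact_force: [-0.8, 0.1, -0.3]
finger_gap: 0.0512
```

```bash
python3 - <<'E'
from h import *
goto([.5575,-.0108,.0715],1.06)
E
```

```text
t 15.35 tcp [ 0.5513 -0.0118  0.1209] xyaw 1.059 tilt 0.0068 q7 1.183 gap 0.0512 F [-0.8  0.1 -0.3] T [0.03 0.06 0.02]
shift now-axes [ 0.0041  0.0493 -0.0052]
turn about y -0.001 (or 3.140)
shift after-turn axes [ 0.0041  0.0493 -0.0052]
```

Request:
apply_moves(
  steps=[
    [[0.001,0.012,-0.0015],0,-0.2],
    [[0.001,0.012,-0.001],0,-0.2],
    [[0,0.012,0],0,-0.2],
    [[0,0.008,0],0,-0.2],
    [[0,0.004,0],0,-0.2],
    [[0,0,0],0,-0.2],
  ],
)

```text
time_s: 15.85
tcp_pos: [0.5563, -0.0103, 0.0758]
tcp_rot: [0.61, -0.61, -0.357, 0.358]
contact_force: [0.3, -0.3, -0.3]
finger_gap: 0.0511
```

```bash
python3 - <<'E'
from h import *
goto([.5575,-.0108,.0715],1.06)
E
```

```text
t 15.85 tcp [ 0.5563 -0.0103  0.0758] xyaw 1.060 tilt 0.0021 q7 1.210 gap 0.0511 F [ 0.3 -0.3 -0.3] T [-0.05 -0.    0.01]
shift now-axes [ 0.0002  0.0043 -0.0013]
turn about y 0.0 (or -3.141)
shift after-turn axes [ 0.0002  0.0043 -0.0013]
```

Request:
apply_moves(
  steps=[
    [[0,0.003,-0.001],0,0.3],
    [[0,0,0],0,1],
    [[0,0,0],0,1],
    [[0,0,0],0,1],
    [[0,0,0],0,1],
  ],
  force=20,
)

```text
time_s: 16.27
tcp_pos: [0.5592, -0.0095, 0.0747]
tcp_rot: [-0.61, 0.61, 0.359, -0.357]
contact_force: [3.8, 4.0, -2.6]
finger_gap: 0.0137
```

```bash
python3 - <<'E'
from h import *
goto([.5575,-.0108,.0715],1.06); print(env.get_obs()["effort"].round(2))
E
```

```text
t 16.27 tcp [ 0.5592 -0.0095  0.0747] xyaw 1.062 tilt 0.0027 q7 1.213 gap 0.0137 F [ 3.8  4.  -2.6] T [ 0.72 -0.75 -0.  ]
shift now-axes [-0.0019  0.0032  0.0008]
turn about y 0.002 (or -3.140)
shift after-turn axes [-0.0019  0.0032  0.0008]
[ 2.280e+00 -5.167e+01  1.027e+01 -3.104e+01  1.270e+00  1.070e+00
 -1.000e-02]
```

Request:
apply_moves(
  steps=[
    [[0.0005,0,0],0.05,1],
    [[0,0,-0.0002],0.1,1],
    [[0,0,-0.0002],0.1,1],
    [[0,0,-0.0002],0.1,1],
    [[0,0,-0.0002],0.1,1],
    [[0,0,-0.0002],0.1,1],
    [[0,0,-0.0002],0.1,1],
    [[0,0,-0.0002],0.1,1],
    [[0,0,0],0,1],
    [[0,0,0],0,1],
    [[0,0,0],0,1],
  ],
)

```text
time_s: 17.18
tcp_pos: [0.5592, -0.0114, 0.0746]
tcp_rot: [0.699, -0.698, -0.111, 0.11]
contact_force: [-2.4, 0.8, 6.0]
finger_gap: 0.0142
```

```bash
python3 - <<'E'
from h import *
goto([.5575,-.0108,.0715],.309); print(env.get_obs()["effort"].round(2))
E
```

```text
t 17.18 tcp [ 0.5592 -0.0114  0.0746] xyaw 0.314 tilt 0.0005 q7 0.531 gap 0.0142 F [-2.4  0.8  6. ] T [ 0.15  0.69 -0.05]
shift now-axes [-0.0014  0.0031  0.0011]
turn about y 0.005 (or -3.137)
shift after-turn axes [-0.0014  0.0031  0.0011]
[  0.51 -47.01  10.48 -31.39   0.13  -1.15  -0.  ]
```

```bash
python3 - <<'E'
from h import *
for nm in("top0","top11"):
    t=cv2.imread(f"pics/{nm}.png"); x,y,w=257,192,28
    c=cv2.resize(t[y:y+w,x:x+w],None,fx=10,fy=10,interpolation=cv2.INTER_CUBIC)
    g=c.max(2); m=(g>128).astype(np.uint8)
    cn=max(cv2.findContours(m,0,1)[0],key=cv2.contourArea); h=cv2.convexHull(cn); M=cv2.moments(h)
    px=np.array([x+(M["m10"]/M["m00"]+.5)/10-.5,y+(M["m01"]/M["m00"]+.5)/10-.5])
    print(nm,px,cv2.minAreaRect(h),M["m00"]/100,plane("top",px,.09).round(4))
    # screw: dark blob
    d=(c.max(2)<88).astype(np.uint8); n,l,st,ce=cv2.connectedComponentsWithStats(d)
    for i in range(1,n):
        if st[i][4]>100: q=[x+(ce[i][0]+.5)/10-.5,y+(ce[i][1]+.5)/10-.5]; v=plane("top",q,.083)-plane("top",px,.083); print("  dark",st[i][4],plane("top",q,.083).round(4),"ang from -x",np.arctan2(-v[1],-v[0]))
E
```

```text
top0 [270.5128326  205.80641194] ((138.90972900390625, 142.38780212402344), (129.27944946289062, 150.93080139160156), 65.224853515625) 152.71 [ 0.559  -0.0096  0.09  ]
  dark 857 [ 0.5351 -0.0214  0.083 ] ang from -x 0.4509268231780441
top11 [270.50716865 205.77716448] ((138.8012237548828, 142.24948120117188), (131.5059814453125, 154.80947875976562), 66.19406127929688) 159.7 [ 0.5591 -0.0096  0.09  ]
  dark 709 [ 0.5352 -0.0214  0.083 ] ang from -x 0.45162706339995773
```

Request:
apply_moves(
  steps=[
    [[0,0,0],0,0.4],
    [[0,0,0],0,-0.3],
    [[0,0,0],0,-0.5],
    [[0,-0.01,0],0,-0.5],
    [[0,-0.025,0],0,-0.5],
    [[0,-0.025,0],0,-0.5],
    [[0,-0.005,0],0,-0.5],
  ],
)

```text
time_s: 17.77
tcp_pos: [0.5613, -0.0123, 0.1437]
tcp_rot: [-0.698, 0.699, 0.111, -0.107]
contact_force: [0.6, -1.2, -0.0]
finger_gap: 0.0642
```

Request:
apply_moves(
  steps=[
    [[0,0,0],0.12,-0.5],
    [[0,0,0],0.12,-0.5],
    [[0,0,0],0.12,-0.5],
    [[0,0,0],0.12,-0.5],
    [[0,0,0],0.12,-0.5],
    [[0,0,0],0.12,-0.5],
    [[0,0,0],0.12,-0.5],
    [[0,0,0],0.12,-0.5],
    [[0,0,0],0.12,-0.5],
    [[0,0,0],0.12,-0.5],
    [[0,0,0],0.12,-0.5],
    [[0,0,0],0.12,-0.5],
  ],
)

```text
time_s: 18.77
tcp_pos: [0.5592, -0.0116, 0.1395]
tcp_rot: [0.596, -0.596, 0.38, -0.38]
contact_force: [-0.6, -0.3, -0.3]
finger_gap: 0.064
```

Request:
apply_moves(
  steps=[
    [[0,0,0],0.12,-0.5],
    [[0,0,0],0,-0.5],
    [[0,0,0],0,-0.5],
  ],
)

```text
time_s: 19.02
tcp_pos: [0.5591, -0.0116, 0.1392]
tcp_rot: [-0.574, 0.574, -0.412, 0.413]
contact_force: [0.2, 0.6, -0.6]
finger_gap: 0.0641
```

```bash
python3 - <<'E'
from h import *
goto([.559,-.0108,.040],.309-np.pi/2)
s=np.ascontiguousarray(env.get_image("scene")[:,:,::-1]); cv2.imwrite("pics/scene12.png",s)
f=lambda im,x,y,w,k:cv2.resize(np.clip((im[y:y+w,x:x+w].astype(float)-12)*k,0,255).astype(np.uint8),(500,500),interpolation=cv2.INTER_CUBIC)
cv2.imwrite("pics/c14.png",f(s,255,180,70,2))
E
```

```text
t 19.02 tcp [ 0.5591 -0.0116  0.1392] xyaw -1.246 tilt 0.0005 q7 -0.925 gap 0.0641 F [ 0.2  0.6 -0.6] T [0.   0.02 0.  ]
shift now-axes [-0.0008  0.0992  0.0002]
turn about y 0.016 (or -3.126)
shift after-turn axes [-0.0008  0.0992  0.0001]
```

View pics/c14.png

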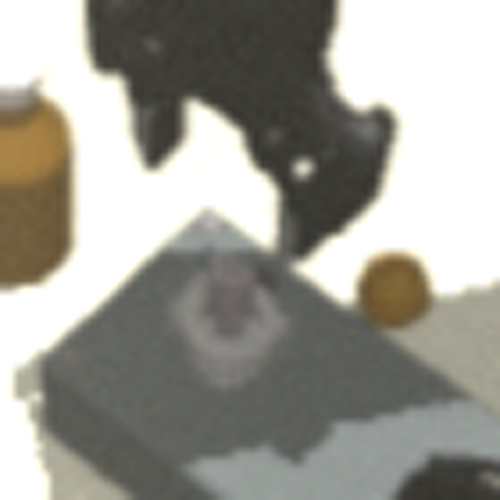

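Request:
apply_moves(
  steps=[
    [[-0.0008,0.02,0],0.016,-0.5],
    [[0,0.02,0],0,-0.5],
    [[0,0.02,0],0,-0.5],
    [[0,0.015,0],0,-0.5],
    [[0,0.01,0],0,-0.5],
    [[0,0.007,0],0,-0.5],
    [[0,0.005,0],0,-0.5],
    [[0,0,0],0,-0.5],
    [[0,0,0],0,-0.5],
  ],
)

```text
time_s: 19.82
tcp_pos: [0.5592, -0.0109, 0.0426]
tcp_rot: [0.57, -0.57, 0.418, -0.418]
contact_force: [0.0, -0.4, 0.8]
finger_gap: 0.0641
```

```bash
python3 - <<'E'
from h import *
goto([.559,-.0108,.040],.309-np.pi/2)
E
```

```text
t 19.82 tcp [ 0.5592 -0.0109  0.0426] xyaw -1.266 tilt 0.0005 q7 -0.866 gap 0.0641 F [ 0.  -0.4  0.8] T [ 0.04  0.01 -0.02]
shift now-axes [-0.0002  0.0026 -0.0001]
turn about y -0.004 (or 3.138)
shift after-turn axes [-0.0002  0.0026 -0.0001]
```

Request:
apply_moves(
  steps=[
    [[0,0.001,0],-0.004,-0.3],
    [[0,0,0],0,-0.1],
    [[0,0,0],0,0.1],
    [[0,0,0],0,0.5],
    [[0,0,0],0,1],
    [[0,0,0],0,1],
    [[0,0,0],0,1],
  ],
  force=20,
)

```text
time_s: 20.4
tcp_pos: [0.5593, -0.0108, 0.0418]
tcp_rot: [0.571, -0.571, 0.417, -0.417]
contact_force: [-2.1, 0.6, 7.0]
finger_gap: 0.0448
```

```bash
python3 - <<'E'
from h import *
goto([.559,-.0108,.040],.309-np.pi/2)
E
```

```text
t 20.40 tcp [ 0.5593 -0.0108  0.0418] xyaw -1.262 tilt 0.0010 q7 -0.862 gap 0.0448 F [-2.1  0.6  7. ] T [0.12 0.43 0.02]
shift now-axes [-0.      0.0018 -0.0003]
turn about y -0.0 (or 3.142)
shift after-turn axes [-0.      0.0018 -0.0003]
```

Request:
apply_moves(
  steps=[
    [[0,-0.0015,0],0,1],
    [[0,-0.0015,-0.0012],0,1],
    [[0,0,-0.0011],0,1],
    [[0,0,0],0,1],
    [[0,0,0],0,1],
  ],
)

```text
time_s: 20.82
tcp_pos: [0.5564, -0.0115, 0.044]
tcp_rot: [-0.571, 0.571, -0.417, 0.417]
contact_force: [-0.2, 0.4, 0.5]
finger_gap: 0.0445
```

```bash
python3 - <<'E'
from h import *
goto([.5567,-.0106,.068],.309-np.pi/2)
E
```

```text
t 20.82 tcp [ 0.5564 -0.0115  0.044 ] xyaw -1.262 tilt 0.0003 q7 -0.864 gap 0.0445 F [-0.2  0.4  0.5] T [ 0.02 -0.06  0.02]
shift now-axes [-0.0008 -0.024   0.0005]
turn about y -0.0 (or 3.141)
shift after-turn axes [-0.0008 -0.024   0.0005]
```

Request:
apply_moves(
  steps=[
    [[-0.0006,-0.001,0],0,1],
    [[0,-0.002,0],0,1],
    [[0,-0.002,0],0,1],
    [[0,-0.002,0],0,1],
    [[0,0,0],0,1],
  ],
)

```text
time_s: 21.23
tcp_pos: [0.5569, -0.0109, 0.0516]
tcp_rot: [0.571, -0.571, 0.417, -0.417]
contact_force: [0.3, 0.8, -0.2]
finger_gap: 0.0447
```

```bash
python3 - <<'E'
from h import *
goto([.5567,-.0106,.068],.309-np.pi/2)
E
```

```text
t 21.23 tcp [ 0.5569 -0.0109  0.0516] xyaw -1.262 tilt 0.0008 q7 -0.871 gap 0.0447 F [ 0.3  0.8 -0.2] T [ 0.03 -0.14 -0.01]
shift now-axes [-0.0003 -0.0164 -0.0001]
turn about y 0.0 (or -3.142)
shift after-turn axes [-0.0003 -0.0164 -0.0001]
```

Request:
apply_moves(
  steps=[
    [[0,-0.0015,0],0,1],
    [[0,-0.0015,0],0,1],
    [[0,-0.0015,0],0,1],
    [[0,0,0],0,1],
  ],
)

```text
time_s: 21.57
tcp_pos: [0.5568, -0.0107, 0.0559]
tcp_rot: [0.571, -0.571, 0.417, -0.417]
contact_force: [1.8, 0.5, -1.1]
finger_gap: 0.0446
```

Request:
apply_moves(
  steps=[
    [[0,-0.002,0],0,1],
    [[0,-0.002,0],0,1],
    [[0,0,0],0,1],
  ],
)

```text
time_s: 21.82
tcp_pos: [0.5568, -0.0107, 0.06]
tcp_rot: [0.571, -0.571, 0.417, -0.417]
contact_force: [1.9, 2.6, -1.1]
finger_gap: 0.0449
```

```bash
python3 - <<'E'
from h import *
goto([.5567,-.0106,.068],.309-np.pi/2)
s=np.ascontiguousarray(env.get_image("scene")[:,:,::-1]); cv2.imwrite("pics/scene13.png",s)
f=lambda im,x,y,w,k:cv2.resize(np.clip((im[y:y+w,x:x+w].astype(float)-12)*k,0,255).astype(np.uint8),(600,600),interpolation=cv2.INTER_CUBIC)
cv2.imwrite("pics/c15.png",f(s,262,195,50,2.5))
E
```

```text
t 21.82 tcp [ 0.5568 -0.0107  0.06  ] xyaw -1.262 tilt 0.0006 q7 -0.879 gap 0.0449 F [ 1.9  2.6 -1.1] T [ 0.35 -0.55 -0.02]
shift now-axes [-0.0001 -0.008  -0.    ]
turn about y 0.0 (or -3.141)
shift after-turn axes [-0.0001 -0.008  -0.    ]
```

View pics/c15.png

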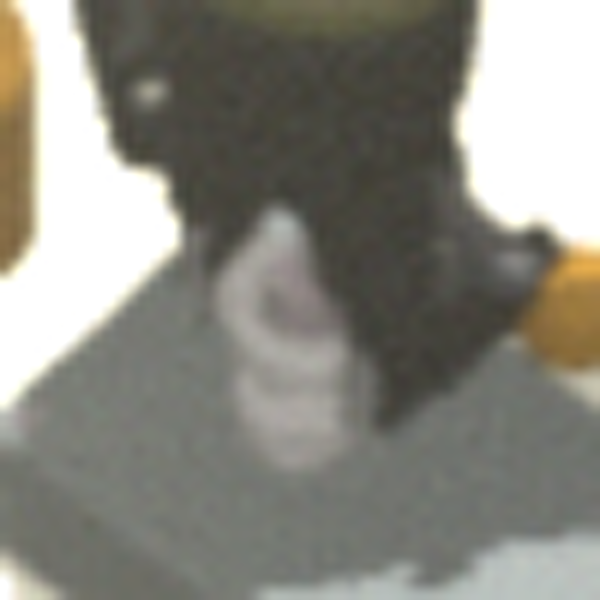

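Request:
apply_moves(
  steps=[
    [[-0.0006,0,0.0008],0,1],
    [[0,0,0],0,1],
    [[0,0,0],0,1],
  ],
)

```text
time_s: 22.12
tcp_pos: [0.5567, -0.0103, 0.0595]
tcp_rot: [-0.571, 0.571, -0.417, 0.417]
contact_force: [-0.2, -0.1, 0.2]
finger_gap: 0.045
```

```bash
python3 - <<'E'
from h import *
goto([.5567,-.0106,.068],.309-np.pi/2)
E
```

```text
t 22.12 tcp [ 0.5567 -0.0103  0.0595] xyaw -1.262 tilt 0.0007 q7 -0.880 gap 0.0450 F [-0.2 -0.1  0.2] T [ 0.1  -0.11  0.05]
shift now-axes [ 0.0003 -0.0085 -0.0001]
turn about y -0.0 (or 3.141)
shift after-turn axes [ 0.0003 -0.0085 -0.0001]
```

Request:
apply_moves(
  steps=[
    [[-0.0004,0,0.0005],0,1],
    [[0,-0.0015,0],0,1],
    [[0,-0.0015,0],0,1],
    [[0,-0.001,0],0,1],
    [[0,0,0],0,1],
  ],
)

```text
time_s: 22.53
tcp_pos: [0.5575, -0.0098, 0.0639]
tcp_rot: [0.571, -0.571, 0.417, -0.417]
contact_force: [-0.4, -0.3, -0.7]
finger_gap: 0.045
```

Request:
apply_moves(
  steps=[
    [[0,-0.0015,0],0,1],
    [[0,-0.0015,0],0,1],
    [[0,-0.001,0],0,1],
    [[0,0,0],0,1],
    [[0,0,0],0,1],
    [[0,0,0],0,1],
  ],
)

```text
time_s: 23.03
tcp_pos: [0.5574, -0.0096, 0.0676]
tcp_rot: [-0.571, 0.571, -0.417, 0.417]
contact_force: [0.2, 0.3, 0.4]
finger_gap: 0.0448
```

```bash
python3 - <<'E'
from h import *
goto([.5567,-.0106,.068],.309-np.pi/2)
s=np.ascontiguousarray(env.get_image("scene")[:,:,::-1]); cv2.imwrite("pics/scene14.png",s)
t=np.ascontiguousarray(env.get_image("top")[:,:,::-1]); cv2.imwrite("pics/top14.png",t)
f=lambda im,x,y,w,k:cv2.resize(np.clip((im[y:y+w,x:x+w].astype(float)-12)*k,0,255).astype(np.uint8),(400,400),interpolation=cv2.INTER_CUBIC)
cv2.imwrite("pics/c16.png",np.hstack([f(s,262,195,50,2.5),f(t,235,170,70,2)]))
E
```

```text
t 23.03 tcp [ 0.5574 -0.0096  0.0676] xyaw -1.262 tilt 0.0001 q7 -0.887 gap 0.0448 F [0.2 0.3 0.4] T [-0.03 -0.07 -0.01]
shift now-axes [ 0.0008 -0.0004 -0.001 ]
turn about y -0.0 (or 3.141)
shift after-turn axes [ 0.0008 -0.0004 -0.001 ]
```

View pics/c16.png

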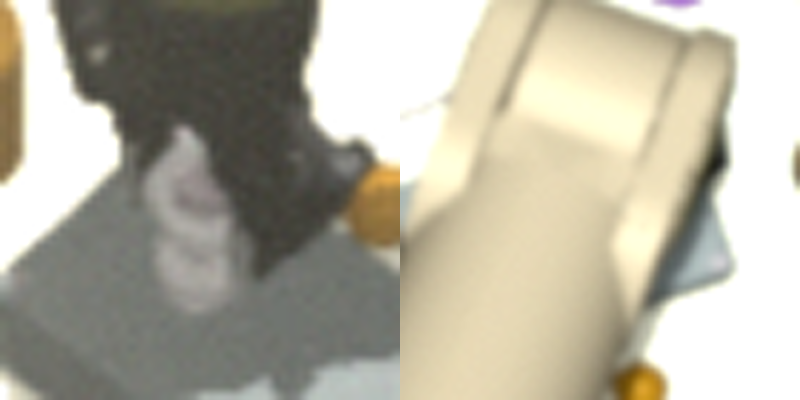

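```bash
python3 - <<'E'
from h import *
s=cv2.imread("pics/scene14.png");f=lambda im,x,y,w,k:cv2.resize(np.clip((im[y:y+w,x:x+w].astype(float)-12)*k,0,255).astype(np.uint8),(400,400),interpolation=cv2.INTER_CUBIC)
cv2.imwrite("pics/c17.png",np.hstack([f(s,300,230,40,3),f(s,220,180,160,1.6)]))
E
```

```text
(no output)
```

View pics/c17.png

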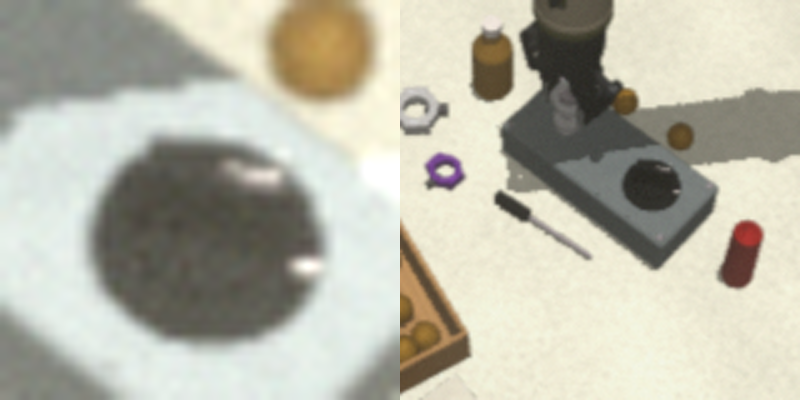

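```bash
python3 - <<'E'
from h import *
print(env.job_done()); o=env.get_obs(); print(o["time_s"],o["finger_gap"],o["tcp_pos"],o["contact_force"])
E
```

```text
the job is handed in; nothing more can be done
None
the job is handed in; nothing more can be done
```

The job is handed in at 23 s, with the gripper holding the collar on the shaft, off its rest and at about the middle of the flat's height. No verdict was reported.

1. **Knob:** I turned the brake knob clockwise until it snapped over. It was released at about 1.12 rad by tool angle, and the last picture shows its pointer in the free direction.
2. **Shaft:** I pinched it across its flat, with a gap close to the 14.5 mm expected there. I then turned it about 0.75 rad clockwise, until the flat faced the front to within about 0.01 rad by tool angle.
3. **Collar:** I gripped it by its side faces (44.8 mm gap, 20 N) and squared it to the box. It went up 25.8 mm by tool travel, which puts its middle about 109 mm above the table; the shift in the scene picture agrees.
4. **Last state:** Forces were near zero and the tool's tilt was under 0.001 rad. In the last picture the other things near the box look to be where they were. I did not check the platter or the scissors.

**What disagreed or went wrong:**
- **Fingertips off:** The fingertips sit 24 mm behind the reported TCP. My first grasp on the knob closed on air, and I measured the offset by touching two surfaces of known height (one of them the box top, the other apparently the knob's bar).
- **Cameras differ:** The two cameras disagreed by about 6 mm in x, so I used the top view together with the grip positions.
- **Light rub on the way up:** The collar touched the shaft with about 3 N, and shifting it about 1 mm cleared that.
- **Not seen directly:** The flat's final direction and the screw tip's position come from the tool angle and the free lift, because the cameras could not show them at the end.

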